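# Run tube strips through the hand-cranked cap-height gauge

### The job

Lay the brass setting bar that was left across the gauge's lanes in its cradle on the machine, then stand every tube strip lengthwise in a lane of its own on the loading side, before the blue arch. Turn the flywheel clockwise through exactly one full revolution, back to its red index pointer and no farther, so that the orange pusher drives the strips under the arch and draws back, then stand all the strips upright in the yellow tray. The strips are thin-walled, so grip them lightly (no more than about 35 N), and leave the other things on the bench where they are.

Things in the scene. Friction and masses are not known exactly. Their poses are not given: they have to be found in the camera images.
- press: The cap-height gauge, a fixed bench machine. Origin: on the bench under the middle of its blue arch; x axis: the feed direction, y to the left of it, z up; offsets below are in this frame. Loading side: x below 0; leaving side: x above 0. A white housing with its top 56 mm up stands behind the lanes (x = -205 to -140 mm) and carries the cradle.
- arch (a point): Deck surface under the middle of the arch (press 0, 0, 30 mm), axes as the press. Three lanes run along x at y = -58, 0, +58 mm, from x = -115 to +130 mm, each 38 mm wide between white ribs 20 mm higher than the deck, 20 mm wide between lanes. The arch spans x = -8 to +8 mm, underside 84 mm, top 97 mm above the bench, posts at y = +-103 mm.
- pusher_face (a point): Middle of the pushing face of the orange pusher, a crossbar 8 mm thick over all lanes, 52 to 66 mm above the bench; axes as the press. The face is at press x = -118 mm when drawn back and +29 mm at half a turn of the wheel, when a pushed strip has its centre at x = +62 mm.
- lane1 (a point): Deck surface at the middle of the loading place of the lane at y = -58 mm (press frame x = -70 mm, z = 30 mm); axes as the press. A strip may stand up to 12 mm before or behind it.
- lane2 (a point): The same for the middle lane, y = 0.
- lane3 (a point): The same for the lane at y = +58 mm.
- cradle (a point): Floor of the cradle, its centre (press frame -165, 0, 56 mm), axes as the press. A shallow open trough along y, 34 mm wide (x) and 204 mm long (y), with black walls 8 mm high.
- hub (a point): Centre of the flywheel's top face (press frame 0, 187, 95 mm). The wheel is a level disc, 124 mm across, on an upright shaft; its top face is 95 mm above the bench. Under it a white gear case, 76 mm high, covers press x = -216 to +94 mm, y = 111 to 261 mm.
- knob_grip (a point): On the crank knob's axis, at mid height (28 mm above the wheel's top face, 123 mm above the bench). The knob is an upright black cylinder 24 mm across and 50 mm high, 45 mm from the wheel's axis; it spins freely on its pin and rides round with the wheel. At home it lies on the press's -x side of the hub, by the red pointer.
- flywheel (a joint): Angle of the flywheel in rad, growing clockwise seen from above; 0 at the start (within 0.06), 6.283 after exactly one revolution. It drives the pusher: out at 3.14, back at 6.283. Turning takes about 3 to 6 N at the knob; friction holds it where it is left. It has no stops.
- bar: Setting bar, brass coloured with a black band round its middle, 24 x 170 x 30 mm (its x, y, z), about 0.25 kg. Origin: centre of its underside; long axis y. It starts lying across the rib tops on the loading side.
- strip1: Tube strip: white holder with four red caps on top, one rigid box 66 x 30 x 50 mm (its x, y, z), about 0.09 kg. Origin: centre of its underside. Thin-walled: the forces of both finger pads on it, added, must stay under 100 N (grip at 35 N or less). Two or three strips are present; an absent one reads None from the start.
- strip2: The same with green caps.
- strip3: The same with blue caps.
- tray_in (a point): Centre of the inner floor of the yellow tray (5 mm above the bench): inside 240 x 120 mm (its x, y), walls 5 mm thick, rim 28 mm above the bench. Fixed to the bench.
- mat: Black rubber mat, 260 x 160 x 4 mm, origin under its centre, on which the strips stand at the start. Mat and tray may be on either side of the machine.
- reagent: Amber bottle, 64 mm across, 110 mm high, at the left of the bench; origin under its centre. Leave it alone.
- jar: White jar with red cap, 60 mm across, 70 mm high; origin under its centre. Leave it alone.
- beaker: Clear beaker, 70 mm across, 90 mm high; origin under its centre. Leave it alone.
- pipette: Grey pipette lying down, about 230 mm long, 30 mm high; origin near its middle, on the bench. Leave it alone.
- timer: White timer, 50 x 60 x 22 mm; origin under its centre. Leave it alone.
- tuberack: Orange rack with blue-capped tubes, 100 x 60 x 76 mm; origin under its centre. Leave it alone.
Mind the look-alikes: they are no part of the job. Several things have the shape of the bar; the one meant has the colours described above.

How it is judged:
On the way, in this order (a step that is already met when the one before it is completed fails the run):
1. every strip stands in a lane on the loading side, let go, with the wheel still at home (x of strip1 in the frame of press between -0.1 and -0.044 m and y of strip1 in the frame of press between -0.08 and 0.08 m and z of strip1 in the frame of press between 0.026 and 0.035 m and angle between each of strip1, strip2, strip3's own z axis and vertical below 0.12 rad and x of strip2 in the frame of press between -0.1 and -0.044 m and y of strip2 in the frame of press between -0.08 and 0.08 m and z of strip2 in the frame of press between 0.026 and 0.035 m and x of strip3 in the frame of press between -0.1 and -0.044 m and y of strip3 in the frame of press between -0.08 and 0.08 m and z of strip3 in the frame of press between 0.026 and 0.035 m and contact force between the fingers and strip1 below 0.3 N and contact force between the fingers and strip2 below 0.3 N and contact force between the fingers and strip3 below 0.3 N and value of joint flywheel between -0.3 and 0.3 rad), for 0.2 s.
2. half a turn of the flywheel has driven every strip upright past the arch (x of strip1 in the frame of press between 0.042 and 0.125 m and y of strip1 in the frame of press between -0.08 and 0.08 m and z of strip1 in the frame of press between 0.026 and 0.035 m and angle between each of strip1, strip2, strip3's own z axis and vertical below 0.12 rad and x of strip2 in the frame of press between 0.042 and 0.125 m and y of strip2 in the frame of press between -0.08 and 0.08 m and z of strip2 in the frame of press between 0.026 and 0.035 m and x of strip3 in the frame of press between 0.042 and 0.125 m and y of strip3 in the frame of press between -0.08 and 0.08 m and z of strip3 in the frame of press between 0.026 and 0.035 m and contact force between the fingers and strip1 below 0.3 N and contact force between the fingers and strip2 below 0.3 N and contact force between the fingers and strip3 below 0.3 N and value of joint flywheel between 2.6 and 3.7 rad), for 0.1 s.
3. the flywheel has come full circle and stopped at its pointer (value of joint flywheel between 6.123 and 6.443 rad and velocity of joint flywheel between -0.15 and 0.15 rad/s), for 0.3 s.
At the end, for the whole second after the job is handed in: Every strip present stands upright (within 7 deg) on the floor of the yellow tray, at rest and let go; the setting bar lies in its cradle (within 25 mm along it); the flywheel rests within 0.16 rad (9 deg) of exactly one clockwise revolution (all of step 3 and x of strip1 in the frame of tray_in between -0.115 and 0.115 m and y of strip1 in the frame of tray_in between -0.057 and 0.057 m and z of strip1 in the frame of tray_in between -0.006 and 0.008 m and angle between each of strip1, strip2, strip3, bar's own z axis and vertical below 0.12 rad and linear speed of each of strip1, strip2, strip3 below 0.03 m/s and x of strip2 in the frame of tray_in between -0.115 and 0.115 m and y of strip2 in the frame of tray_in between -0.057 and 0.057 m and z of strip2 in the frame of tray_in between -0.006 and 0.008 m and x of strip3 in the frame of tray_in between -0.115 and 0.115 m and y of strip3 in the frame of tray_in between -0.057 and 0.057 m and z of strip3 in the frame of tray_in between -0.006 and 0.008 m and x of bar in the frame of press between -0.18 and -0.15 m and y of bar in the frame of press between -0.025 and 0.025 m and z of bar in the frame of press between 0.051 and 0.062 m and contact force between the fingers and strip1 below 0.3 N and contact force between the fingers and strip2 below 0.3 N and contact force between the fingers and strip3 below 0.3 N); the robot touches nothing.
It fails at once if the flywheel is turned more than 0.35 rad past one revolution (value of joint flywheel above 6.633 rad).
It fails at once if the flywheel is turned backwards more than 0.35 rad from home (value of joint flywheel below -0.35 rad).
It fails at once if a strip is gripped or pressed by the fingers with over 100 N in all (both pads added) (contact force between the fingers and strip1 above 100 N or contact force between the fingers and strip2 above 100 N or contact force between the fingers and strip3 above 100 N).
It fails at once if a bystander on the bench is moved more than 20 mm (distance of any of reagent, jar, beaker, pipette, timer, tuberack from where it was at the start of the episode above 0.02 m).
Of strip1, strip2, strip3 only 2 to 3 are there at a start; the rules pass over those that are not, and their reading is None.
At some moment in a run one of strip1, strip2, strip3 may be knocked a few centimetres aside while the robot is not near it.
It also fails if it takes over 210 s, if anything falls off the work surface, if the arm or the gripper's body presses on something with over 40 N, if the wrist force passes 120 N, or if a joint passes its speed limit or range.

### The arm

A 6-joint arm with a two-finger parallel gripper is mounted at the origin on the work surface. World frame = base frame: x ahead of the robot, y to its left, z up, the work surface at z = 0. Lengths are in m, angles in rad, forces in N, time in s.
With the tool pointing down it reaches from about 0.35 to 0.975 m from the base axis. Payload 4.9 kg.
Tool frame: the origin (TCP) lies on the front face of the gripper's body, between the roots of the fingers; the fingertips stand 73 mm ahead of it and the grasp point (between the pads) lies 54 mm ahead of it; x points along the fingers, y is the direction in which the jaws open and shut, and the axes are right-handed (so a half turn about x gives the same grasp; the last joint's range is limited). The gripper opens to 85 mm and grips with 20 to 120 N. Pads are 22 mm wide; open, the fingers measure 114 mm over their backs; the gripper's body (76 mm by 85 mm) begins 54 mm behind the grasp point. The pads swing forward as they close: fully open they stand 13 mm farther back than shut.
Start: joints at [1.097, 0.053, 1.613, -0, 1.476, -0.119], TCP at [0.217, 0.586, 0.304] pointing down, gripper open.
Joint ranges: [-3.01, 3.01], [-1.01, 2.22], [0.06, 2.58], [-1.02, 4.17], [0.09, 2.62], [-3.14, 3.14]. Speed limits (rad/s): [2.57, 2.57, 3.14, 3.14, 3.14, 3.14].

### API

Orientations are given as a unit quaternion [x, y, z, w].
In Python, from cell import arm, capture, get_calibration gives the robot as it stands.
- The arm moves only by the tool drive_tool, never from a script. Its argument "commands" is a list of rows, each an object with "rotation": the turn, a rotation vector about the tool's x, y, z in rad, a list of three; "xyz": the shift along the tool's x, y, z in m, a list of three; "hand": the opening, from 0 (shut) to 1 (fully open). In form: [{"rotation": [wx, wy, wz], "xyz": [x, y, z], "hand": hand}, ...]. A call has 1 to 5 rows; each row shifts and turns the pose as measured when the row begins, along the tool's axes as they then stand; what a row does not reach is not made up. A row lasts 1/12 s, in which the tool goes at most 41.7 mm and 7.16 degrees, less where a joint would pass 70% of its speed; a pose out of reach is approached as far as the arm can. A call is refused whole if a number of a shift passes 0.0417 or a number of a turn 0.125, either way. A call with a gripper value outside its range is refused whole. The fingers move at their own pace and stop on an object; "force" is the grip in N (left out, the last holds). Time passes only in rows, so rows that do not move let the fingers close. It gives the time, the measured TCP pose, the force and the opening at its end, in the units of the state.
- arm.get_state(): the state, without advancing time (a new reading comes with each control period).
- capture(name): name is "side" or "top"; returns the picture (480x640x3 uint8, red, green, blue); there is no depth.
- get_calibration(name): a dict with "fx", "fy", "cx", "cy" (pixels), "world_from_camera" (4x4, takes a point from camera to world coordinates). Camera axes: x right, y up, looking along -z (the intrinsics and any distortion apply to the point x, -y, -z); pixel columns grow to the right and rows downward; lengths in m; the calibration is good to about 2 mm. A picture is of the moment at which its call begins. get_calibration takes no time and is no camera call.
- arm.job_done(): hands the job in, once; it reports no verdict.
The state is a dict: "time": time; "q": joint angles; "joint_vel": joint speeds; "joint_torque": joint torques, N m; "eef_pos": TCP position; "ee_rot": TCP orientation; "ft_force": force on the tool from outside, world axes, zero at the start; "moment": the same for the moment, N m; "width": opening from 0.0 (shut) to 1.0 (fully open).
Only numpy, scipy, OpenCV 4.12 (cv2) and the standard library are available. Lean on these libraries where they do the work, as an engineer would, in place of code of your own. Each camera call takes 0.05 s, during which the arm holds its last target.

## Working session

There is one attempt and no reset: what is moved stays moved. The work goes in short steps, Python scripts to look and compute and a tool call to move; the robot and the scene stay as the last step left them, time stands still between calls to the robot, and variables do not carry over. Pictures are saved under pics/ and viewed, and the job is handed in when it is done.

Besides the shell and the picture viewer there is one more tool, called after "Call:" as name([rows], argument=value, ...), one row to a line, values as JSON. drive_tool: Moves the arm, as the interface text tells. Its arguments: {"type":"object","properties":{"commands":{"type":"array","items":{"type":"object","properties":{"rotation":{"type":"array","items":{"type":"number"}},"xyz":{"type":"array","items":{"type":"number"}},"hand":{"type":"number"}}}},"force":{"type":"number"}},"required":["commands"]}

```bash
ls; mkdir -p pics; python3 - <<'E'
from cell import arm, capture, get_calibration
import cv2
print(arm.get_state())
for n in("side","top"):
    im=capture(n); cv2.imwrite(f"pics/{n}0.png",im[:,:,::-1]); print(n,get_calibration(n))
E
```

```text
pics
{'time': 0.0, 'q': array([ 1.09699475e+00,  5.33132103e-02,  1.61430700e+00,  1.30648391e-05,
        1.47600527e+00, -1.18970767e-01]), 'joint_vel': array([-2.21187602e-03,  4.89811535e-04, -3.10812300e-05, -2.72608267e-05,
       -8.98699734e-04, -4.50123618e-04]), 'joint_torque': array([-2.72639627e-03, -3.93721998e+01, -3.70154142e+01, -4.57185943e-04,
        7.38984643e-03,  9.96452712e-06]), 'eef_pos': array([0.21690285, 0.58564046, 0.30268217]), 'ee_rot': array([ 0.12410888,  0.69622129, -0.12548095,  0.69579267]), 'ft_force': array([0.39155301, 0.71633442, 0.22892848]), 'moment': array([-0.0176233 ,  0.05220261,  0.02999888]), 'width': 1.000252397379904}
side {'fx': 459.76168237247884, 'fy': 459.76168237247884, 'cx': 317.8125882327171, 'cy': 246.41034329657947, 'world_from_camera': array([[-0.99794579,  0.04995863, -0.04010407,  0.44029779],
       [-0.06272821, -0.63482525,  0.77010523,  1.10751345],
       [ 0.01301433,  0.77103893,  0.636655  ,  1.06706122],
       [ 0.        ,  0.        ,  0.        ,  1.        ]])}
top {'fx': 606.1395050353268, 'fy': 606.1395050353268, 'cx': 322.2214053827516, 'cy': 231.15449011628326, 'world_from_camera': array([[ 0.01640064,  0.99807959, -0.05973398,  0.39011288],
       [-0.99984938,  0.01603184, -0.00664824, -0.0504893 ],
       [-0.00567782,  0.05983402,  0.99819219,  1.78891569],
       [ 0.        ,  0.        ,  0.        ,  1.        ]])}
```

View pics/side0.png

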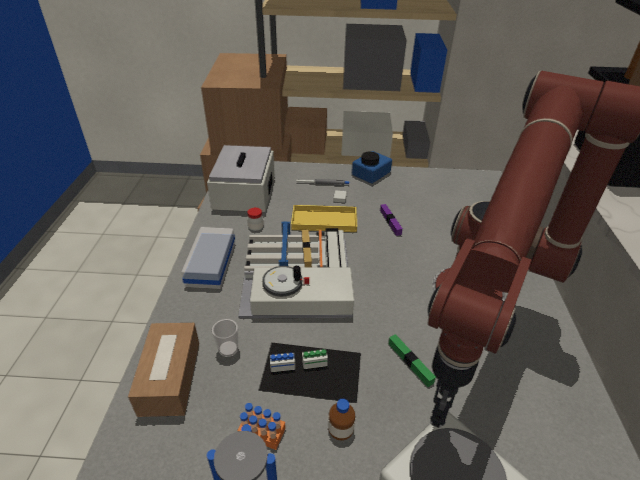

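View pics/top0.png

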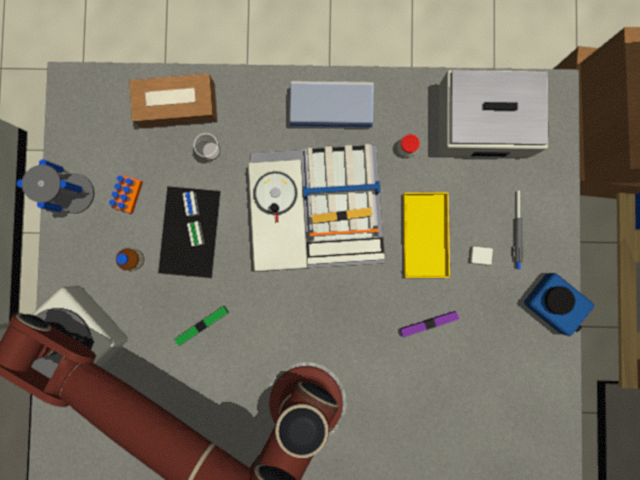

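The top view shows the arch (blue) at about (342,188), the brass bar at (342,215), the pusher at (344,232), and the housing/cradle at (345,250). The wheel is at (275,192). Two strips stand on the mat: blue at (191,204) and green at (195,234). The tray is at (427,235). 

Candidates for the bar (top view): brass/orange with black band at (342,215), green at (202,325), purple at (429,323), and the orange pusher at (344,232). By the description it is the brass one at (342,215). I'll check it in a crop.

```bash
python3 - <<'E'
import cv2
im=cv2.imread("pics/top0.png")
c=im[135:285,240:400]; cv2.imwrite("pics/c1.png",cv2.resize(c,None,fx=4,fy=4,interpolation=cv2.INTER_CUBIC)[:600])
c=im[180:280,155:225]; cv2.imwrite("pics/c2.png",cv2.resize(c,None,fx=6,fy=6,interpolation=cv2.INTER_CUBIC))
im=cv2.imread("pics/side0.png")
c=im[200:380,230:390]; cv2.imwrite("pics/c3.png",cv2.resize(c,None,fx=3.3,fy=3.3,interpolation=cv2.INTER_CUBIC))
E
```

```text
(no output)
```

View pics/c1.png

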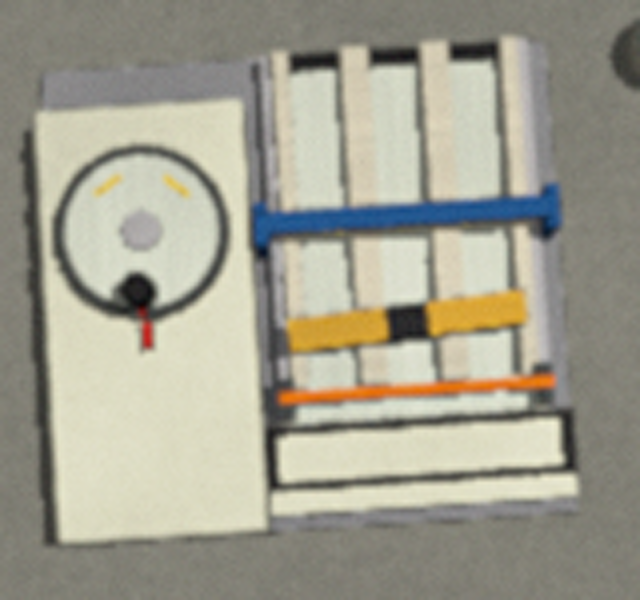

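View pics/c2.png

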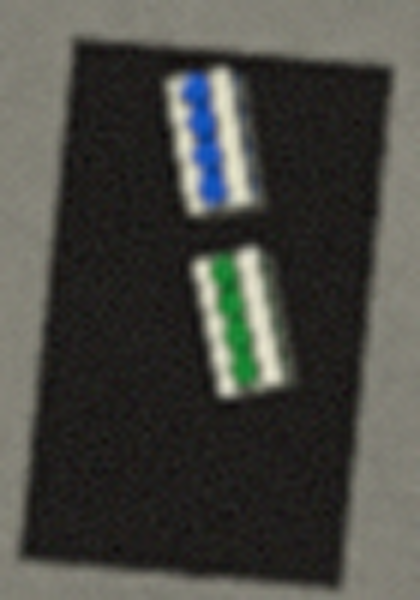

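View pics/c3.png

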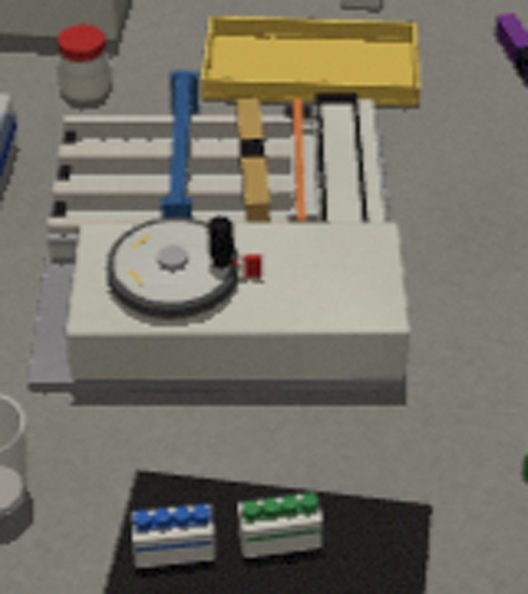

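The crop confirms the bar: brass with a black band, on the rib tops before the arch. Only the blue and green strips are present, with none of the red-capped one on the mat. Next I'll measure.

```bash
cat > h.py <<'E'
import numpy as np, cv2
from cell import arm, capture, get_calibration
from scipy.spatial.transform import Rotation as R
def ray(n,u,v):
    c=get_calibration(n);T=np.array(c["world_from_camera"])
    d=T[:3,:3]@np.array([(u-c["cx"])/c["fx"],-(v-c["cy"])/c["fy"],-1.]);return T[:3,3],d
def onz(n,u,v,z):
    o,d=ray(n,u,v);return (o+d*(z-o[2])/d[2])
def proj(n,p):
    c=get_calibration(n);T=np.array(c["world_from_camera"])
    q=T[:3,:3].T@(np.asarray(p)-T[:3,3]);return c["cx"]+c["fx"]*q[0]/-q[2],c["cy"]-c["fy"]*q[1]/-q[2]
def tri(u1,v1,u2,v2):
    (a,b),(c,d)=ray("top",u1,v1),ray("side",u2,v2);b=b/np.linalg.norm(b);d=d/np.linalg.norm(d)
    s=np.linalg.lstsq(np.c_[b,-d],c-a,rcond=None)[0];return (a+s[0]*b+c+s[1]*d)/2,np.linalg.norm(a+s[0]*b-c-s[1]*d)
def snap(n,name):
    im=capture(n)[:,:,::-1].copy();cv2.imwrite("pics/"+name,im);return im
def rects(im,lo,hi,amin=15,roi=None):
    m=cv2.inRange(cv2.cvtColor(im,cv2.COLOR_BGR2HSV),lo,hi)
    if roi: k=np.zeros_like(m);k[roi[1]:roi[3],roi[0]:roi[2]]=255;m&=k
    out=[]
    for c in cv2.findContours(m,cv2.RETR_EXTERNAL,cv2.CHAIN_APPROX_NONE)[0]:
        if cv2.contourArea(c)>=amin: out.append((cv2.contourArea(c),cv2.minAreaRect(c),cv2.fitEllipse(c)))
    return sorted(out,key=lambda x:-x[0])
def longax(n,r,z):
    b=cv2.boxPoints(r);e=[(b[i]+b[(i+1)%4])/2 for i in range(4)]
    p=[onz(n,*q,z) for q in e]
    A,B=(p[0],p[2]) if np.linalg.norm(p[0]-p[2])>np.linalg.norm(p[1]-p[3]) else (p[1],p[3])
    C,D=(p[1],p[3]) if np.linalg.norm(p[0]-p[2])>np.linalg.norm(p[1]-p[3]) else (p[0],p[2])
    v=B-A;return (A+B)/2,np.degrees(np.arctan2(v[1],v[0]))%180,np.linalg.norm(v),np.linalg.norm(C-D)
E
python3 - <<'E'
from h import *
np.set_printoptions(precision=4,suppress=True)
im=cv2.imread("pics/top0.png")
def sh(t,lo,hi,z,roi,k=3):
    for a,r,e in rects(im,lo,hi,15,roi)[:k]: print(t,a,np.round(r[0],1),*[np.round(x,4) for x in longax("top",r,z)])
sh("arch",(95,80,50),(125,255,255),.097,(295,175,390,205))
sh("brass",(18,120,120),(28,255,255),.080,(300,200,385,230))
sh("pusher",(3,150,150),(14,255,255),.066,(300,220,390,245))
sh("tray",(24,150,80),(34,255,255),.028,(395,180,460,290))
sh("mat",(0,0,0),(180,255,45),.004,(150,175,230,290))
sh("blue",(100,120,90),(125,255,255),.05,(160,185,225,225))
sh("green",(45,100,50),(85,255,255),.05,(160,210,225,255))
sh("red",(170,120,90),(180,255,255),.05,(160,180,225,280))
sh("dark",(0,0,0),(180,255,70),.095,(245,165,305,222))
sh("knob",(0,0,0),(180,255,35),.148,(260,195,290,215))
print(len(rects(im,(0,0,0),(180,255,70),15,(245,165,305,222))))
for a,r,e in rects(im,(0,0,0),(180,255,90),15,(250,165,300,220)):print(a,r,e,onz("top",*e[0],.095))
for a,r,e in rects(im,(0,0,0),(180,255,60),15,(300,230,392,275)):print("cr",a,r,longax("top",r,.064))
E
```

```text
arch 369.0 [341.1 189. ] [ 0.6108 -0.0902  0.097 ] 94.1415 0.2151 0.034
brass 174.5 [324.  217.4] [ 0.5313 -0.0435  0.08  ] 99.0686 0.0708 0.0233
brass 172.5 [358.6 212.8] [ 0.5459 -0.141   0.08  ] 99.4703 0.0695 0.0248
pusher 98.0 [343.5 231.9] [ 0.492  -0.0996  0.066 ] 94.7415 0.1914 0.0074
tray 3689.5 [426.  234.5] [ 0.4911 -0.3405  0.028 ] 0.3534 0.2474 0.1336
mat 4337.0 [189.  231.7] [0.4895 0.3547 0.004 ] 175.8338 0.2557 0.1548
blue 49.0 [188.9 202.5] [0.5708 0.3472 0.05  ] 11.939 0.0621 0.0095
green 43.5 [193.7 232.6] [0.4842 0.3307 0.05  ] 12.9422 0.0618 0.009
dark 53.5 [272.5 208.5] [0.5529 0.1014 0.095 ] 90.908 0.0477 0.0254
knob 25.5 [274.  207.5] [0.5506 0.0926 0.148 ] 34.7119 0.0174 0.0151
1
106.5 ((272.46923828125, 198.23643493652344), (41.84403991699219, 30.407564163208008), 23.80594253540039) ((274.7994689941406, 192.39996337890625), (39.6352424621582, 41.92750549316406), 90.1200180053711) [0.5985 0.0959 0.095 ]
```

```bash
python3 - <<'E'
from h import *
from scipy.optimize import least_squares
f=[((94,261,76),(37,111)),((94,111,76),(242,98)),((-216,111,76),(267,530)),((-216,261,76),(55,543)),((-165,0,56),(421.5,451)),]
F=[(np.array(p)/1000,(u/4+240-.375,v/4+135-.375)) for p,(u,v) in f]
F+=[(np.array((0,187,95))/1000,(274.8,192.4)),(np.array((-122,0,66))/1000,(343.5,231.9)),(np.array((0,0,.097)),(341.1,189.0))]
def w(x,p): c,s=np.cos(x[2]),np.sin(x[2]);return np.array([x[0]+c*p[0]-s*p[1],x[1]+s*p[0]+c*p[1],p[2]])
res=lambda x:np.array([np.subtract(proj("top",w(x,p)),uv) for p,uv in F])
r=least_squares(lambda x:res(x).ravel(),[.61,-.09,.07],loss="soft_l1");print(r.x,np.degrees(r.x[2]));print(np.round(res(r.x),2))
for p in [(0,187,95),(-45,187,148),(0,0,97),(-122,0,66),(0,-103,97),(0,103,97),(-165,0,56)]:print(p,np.round(proj("top",w(r.x,np.array(p)/1000)),1),np.round(proj("side",w(r.x,np.array(p)/1000)),1))
a,b=np.array([.5313,-.0435]),np.array([.5459,-.141]);m=(a+b)/2;c,s=np.cos(r.x[2]),np.sin(r.x[2]);d=m-r.x[:2];print("bar in press",c*d[0]+s*d[1],-s*d[0]+c*d[1],"tray",)
im=cv2.imread("pics/side0.png")
for t,lo,hi,roi in(("blue",(100,120,90),(125,255,255),(265,345,300,375)),("green",(45,100,50),(85,255,255),(300,345,335,370))):
    print(t,rects(im,lo,hi,10,roi)[:2])
E
```

```text
[ 0.61257179 -0.09111708  0.07430286] 4.257240264970644
[[-0.97 -0.42]
 [ 0.27 -0.24]
 [ 0.14  0.47]
 [ 0.07  0.3 ]
 [-0.51  0.13]
 [ 0.19 -0.07]
 [ 0.19  0.41]
 [ 0.31 -0.64]]
(0, 187, 95) [275.  192.3] [282.7 278.8]
(-45, 187, 148) [274.2 206.3] [297.2 266. ]
(0, 0, 97) [341.4 188.4] [285.3 240. ]
(-122, 0, 66) [343.7 232.3] [321.4 247.2]
(0, -103, 97) [378.  186.2] [286.6 221.8]
(0, 103, 97) [304.8 190.5] [283.9 260.2]
(-165, 0, 56) [344.5 247.5] [333.9 249.5]
bar in press -0.07385178557172963 0.0043614649555508665 tray
blue [(53.0, ((281.5154113769531, 356.1230773925781), (5.581562519073486, 21.333974838256836), 82.87498474121094), ((281.8753967285156, 355.95184326171875), (5.345728397369385, 20.320837020874023), 84.45870971679688))]
green [(80.0, ((314.8900146484375, 352.7300109863281), (5.939697742462158, 22.485998153686523), 81.8698959350586), ((314.38330078125, 352.9923400878906), (5.677750587463379, 24.096811294555664), 82.20027923583984))]
```

```bash
cat >> h.py <<'E'
PX,PY,PA=.6126,-.0911,.0743
def P(x,y,z=0):
    c,s=np.cos(PA),np.sin(PA);return np.array([PX+c*x-s*y,PY+s*x+c*y,z])
def inP(p):
    c,s=np.cos(PA),np.sin(PA);d=np.asarray(p)[:2]-[PX,PY];return np.array([c*d[0]+s*d[1],-s*d[0]+c*d[1]])
def pose():
    s=arm.get_state();return s,np.array(s["eef_pos"]),R.from_quat(s["ee_rot"])
def yawof(r): y=r.as_matrix()[:,1];return np.degrees(np.arctan2(y[1],y[0]))
def target(yaw):
    a=np.radians(yaw);y=np.array([np.cos(a),np.sin(a),0]);x=np.array([0,0,-1.]);return R.from_matrix(np.c_[x,y,np.cross(x,y)])
def plan(pos,yaw,n=None,max_mm=.041,maxr=.124,show=True):
    """rows of tool shift+turn from present pose to pos,yaw (tool y heading, deg), rounded"""
    s,p,r=pose();pos=np.asarray(pos,float);rt=target(yaw)
    dr=(r.inv()*rt).as_rotvec();k=max(int(np.ceil(np.linalg.norm(pos-p)/max_mm)),int(np.ceil(np.linalg.norm(dr)/maxr)),1)
    if n:k=max(k,n)
    rows=[]
    for i in range(k):
        m=k-i;dr=(r.inv()*rt).as_rotvec()/m;d=r.inv().apply((pos-p)/m)
        d=np.round(d,4);dr=np.round(dr,3);rows.append((list(map(float,dr)),list(map(float,d))))
        p=p+r.apply(d);r=r*R.from_rotvec(dr)
    if show:
        print("t",round(s["time"],2),"pos",np.round(s["eef_pos"],4),"yaw",round(yawof(R.from_quat(s["ee_rot"])),2),"w",round(s["width"],3),"F",np.round(s["ft_force"],1),"q6",round(s["q"][5],2))
        for q in rows:print(q)
    return rows
E
python3 - <<'E'
from h import *
plan((.5386,-.0923,.22),9)
plan((.5386,-.0923,.22),-171)
E
```

```text
t 0.1 pos [0.2169 0.5857 0.3027] yaw 69.67 w 1.001 F [0.3 0.1 0.3] q6 -0.12
([0.056, 0.0, 0.0], [0.0044, -0.0276, 0.0283])
([0.056, 0.0, 0.0], [0.0044, -0.0259, 0.0298])
([0.056, 0.0, 0.0], [0.0044, -0.0242, 0.0312])
([0.056, 0.0, 0.0], [0.0044, -0.0225, 0.0325])
([0.056, 0.0, 0.0], [0.0044, -0.0206, 0.0337])
([0.056, 0.0, 0.0], [0.0044, -0.0187, 0.0348])
([0.056, 0.0, 0.0], [0.0044, -0.0167, 0.0358])
([0.056, 0.0, 0.0], [0.0044, -0.0147, 0.0367])
([0.056, 0.0, 0.0], [0.0044, -0.0126, 0.0374])
([0.055, 0.0, 0.0], [0.0044, -0.0105, 0.0381])
([0.056, 0.0, 0.0], [0.0044, -0.0084, 0.0386])
([0.055, 0.0, 0.0], [0.0044, -0.0062, 0.039])
([0.056, 0.0, 0.0], [0.0044, -0.0041, 0.0393])
([0.055, 0.0, 0.0], [0.0044, -0.0018, 0.0394])
([0.056, 0.0, 0.0], [0.0044, 0.0003, 0.0395])
([0.055, 0.0, 0.0], [0.0044, 0.0025, 0.0394])
([0.056, 0.0, 0.0], [0.0044, 0.0047, 0.0392])
([0.055, 0.001, 0.001], [0.0044, 0.0069, 0.0388])
([0.056, 0.0, 0.0], [0.0044, 0.009, 0.0384])
t 0.1 pos [0.2169 0.5857 0.3027] yaw 69.67 w 1.001 F [0.3 0.1 0.3] q6 -0.12
([-0.11, -0.0, 0.0], [0.0044, -0.0276, 0.0283])
([-0.11, -
[... 186 characters left out ...]
109, -0.0, 0.0], [0.0044, -0.0383, 0.0097])
([-0.11, -0.0, 0.0], [0.0044, -0.0391, 0.0055])
([-0.109, -0.0, 0.0], [0.0044, -0.0395, 0.0011])
([-0.11, -0.0, -0.0], [0.0044, -0.0394, -0.0032])
([-0.109, -0.0, -0.0], [0.0044, -0.0388, -0.0075])
([-0.11, -0.0, -0.0], [0.0044, -0.0377, -0.0116])
([-0.109, -0.0, -0.0], [0.0044, -0.0362, -0.0157])
([-0.11, -0.0, -0.0], [0.0044, -0.0343, -0.0195])
([-0.109, -0.0, -0.0], [0.0044, -0.032, -0.0232])
([-0.11, -0.0, -0.0], [0.0044, -0.0292, -0.0265])
([-0.109, -0.0, -0.0], [0.0044, -0.0262, -0.0296])
([-0.11, -0.001, -0.0], [0.0044, -0.0228, -0.0323])
([-0.109, -0.0, -0.0], [0.0044, -0.0191, -0.0345])
([-0.11, -0.001, -0.001], [0.0044, -0.0152, -0.0364])
```

Call:
drive_tool([
  {"rotation": [0.056, 0, 0], "xyz": [0.004, -0.028, 0.028], "hand": 0.45},
  {"rotation": [0.056, 0, 0], "xyz": [0.004, -0.026, 0.03], "hand": 0.45},
  {"rotation": [0.056, 0, 0], "xyz": [0.004, -0.024, 0.031], "hand": 0.45},
  {"rotation": [0.056, 0, 0], "xyz": [0.004, -0.022, 0.033], "hand": 0.45},
  {"rotation": [0.056, 0, 0], "xyz": [0.004, -0.021, 0.034], "hand": 0.45},
], force=30)

```text
time: 0.52
eef_pos: [0.3005, 0.4053, 0.2789]
ee_rot: [0.219, 0.673, -0.222, 0.671]
ft_force: [0.9, -0.5, -0.2]
width: 0.451
```

Call:
drive_tool([
  {"rotation": [0.056, 0, 0], "xyz": [0.004, -0.019, 0.035], "hand": 0.45},
  {"rotation": [0.056, 0, 0], "xyz": [0.004, -0.017, 0.036], "hand": 0.45},
  {"rotation": [0.056, 0, 0], "xyz": [0.004, -0.015, 0.037], "hand": 0.45},
  {"rotation": [0.056, 0, 0], "xyz": [0.004, -0.013, 0.038], "hand": 0.45},
  {"rotation": [0.056, 0, 0], "xyz": [0.004, -0.011, 0.038], "hand": 0.45},
])

```text
time: 0.93
eef_pos: [0.3838, 0.2157, 0.2558]
ee_rot: [0.314, 0.634, -0.318, 0.632]
ft_force: [1.2, 0.7, 0.2]
width: 0.446
```

```bash
python3 -c "
from h import *
plan((.5386,-.0923,.22),9)"
```

```text
t 0.93 pos [0.3838 0.2157 0.2558] yaw 36.95 w 0.446 F [1.2 0.7 0.2] q6 -0.3
([0.054, 0.0, 0.001], [0.004, -0.0068, 0.0377])
([0.054, 0.0, 0.001], [0.004, -0.0048, 0.038])
([0.054, 0.0, 0.001], [0.004, -0.0027, 0.0382])
([0.054, 0.0, 0.001], [0.004, -0.0006, 0.0383])
([0.054, 0.0, 0.0], [0.0041, 0.0014, 0.0383])
([0.054, 0.0, 0.001], [0.004, 0.0035, 0.0381])
([0.055, 0.001, 0.0], [0.0041, 0.0055, 0.0379])
([0.054, 0.0, 0.001], [0.004, 0.0076, 0.0375])
([0.055, 0.001, 0.0], [0.004, 0.0096, 0.0371])
```

Call:
drive_tool([
  {"rotation": [0.054, 0, 0.001], "xyz": [0.004, -0.007, 0.038], "hand": 0.45},
  {"rotation": [0.054, 0, 0.001], "xyz": [0.004, -0.005, 0.038], "hand": 0.45},
  {"rotation": [0.054, 0, 0.001], "xyz": [0.004, -0.003, 0.038], "hand": 0.45},
  {"rotation": [0.054, 0, 0.001], "xyz": [0.004, -0.001, 0.038], "hand": 0.45},
  {"rotation": [0.054, 0, 0], "xyz": [0.004, 0.001, 0.038], "hand": 0.45},
])

```text
time: 1.35
eef_pos: [0.4677, 0.0338, 0.2337]
ee_rot: [0.402, 0.581, -0.403, 0.581]
ft_force: [-0.0, 0.1, 1.6]
width: 0.446
```

Call:
drive_tool([
  {"rotation": [0.054, 0, 0.001], "xyz": [0.004, 0.004, 0.038], "hand": 0.45},
  {"rotation": [0.055, 0.001, 0], "xyz": [0.004, 0.006, 0.038], "hand": 0.45},
  {"rotation": [0.054, 0, 0.001], "xyz": [0.004, 0.008, 0.037], "hand": 0.45},
  {"rotation": [0.055, 0.001, 0], "xyz": [0.004, 0.009, 0.037], "hand": 0.45},
])

```text
time: 1.68
eef_pos: [0.535, -0.1115, 0.2154]
ee_rot: [0.467, 0.532, -0.466, 0.531]
ft_force: [0.3, 0.0, 1.3]
width: 0.449
```

```bash
python3 -c "
from h import *
plan((.5386,-.0923,.135),9)
im=snap('top','t1.png');snap('side','s1.png')
for n in('top','side'):
    i=cv2.imread('pics/t1.png' if n=='top' else 'pics/s1.png')
    c=i[150:280,240:400] if n=='top' else i[170:330,230:390]
    cv2.imwrite('pics/c_%s1.png'%n,cv2.resize(c,None,fx=3.5,fy=3.5))
"
```

```text
t 1.68 pos [ 0.535  -0.1115  0.2154] yaw 7.38 w 0.449 F [0.3 0.  1.3] q6 -0.47
([-0.009, -0.001, 0.0], [0.0268, 0.002, -0.0061])
([-0.01, -0.001, 0.0], [0.0268, 0.0021, -0.0062])
([-0.009, -0.0, 0.0], [0.0268, 0.0022, -0.0061])
```

View pics/c_side1.png

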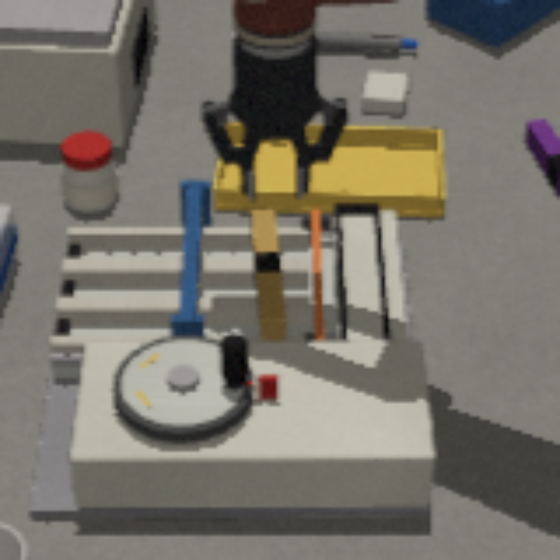

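The gripper (shadowed) is above the lanes between the arch and the pusher, jaws straddling the bar's line. I'll step down with corrections.

Call:
drive_tool([
  {"rotation": [-0.01, 0, 0], "xyz": [0.01, 0.002, -0.006], "hand": 0.45},
  {"rotation": [-0.01, 0, 0], "xyz": [0.01, 0.002, -0.006], "hand": 0.45},
  {"rotation": [-0.009, 0, 0], "xyz": [0.01, 0.002, -0.006], "hand": 0.45},
  {"rotation": [0, 0, 0], "xyz": [0, 0, 0], "hand": 0.45},
])

```text
time: 2.12
eef_pos: [0.5378, -0.0929, 0.1802]
ee_rot: [0.459, 0.54, -0.46, 0.536]
ft_force: [-0.2, 0.2, -0.6]
width: 0.45
```

```bash
python3 -c "
from h import *
plan((.5386,-.0923,.135),9)"
```

```text
t 2.12 pos [ 0.5378 -0.0929  0.1802] yaw 8.98 w 0.45 F [-0.2  0.2 -0.6] q6 -0.47
([-0.0, -0.002, 0.002], [0.0226, 0.0005, -0.0002])
([-0.0, -0.002, 0.002], [0.0225, 0.0005, -0.0002])
```

Call:
drive_tool([
  {"rotation": [0, -0.002, 0.002], "xyz": [0.015, 0, 0], "hand": 0.45},
  {"rotation": [0, -0.002, 0.002], "xyz": [0.015, 0.001, 0], "hand": 0.45},
  {"rotation": [0, 0, 0], "xyz": [0.014, 0, 0], "hand": 0.45},
  {"rotation": [0, 0, 0], "xyz": [0, 0, 0], "hand": 0.45},
], force=50)

```text
time: 2.45
eef_pos: [0.537, -0.0858, 0.133]
ee_rot: [0.456, 0.541, -0.457, 0.54]
ft_force: [-1.2, 0.6, -1.2]
width: 0.45
```

Call:
drive_tool([
  {"rotation": [0, 0, 0], "xyz": [0, 0, 0], "hand": 0.1},
  {"rotation": [0, 0, 0], "xyz": [0, 0, 0], "hand": 0.1},
  {"rotation": [0, 0, 0], "xyz": [0, 0, 0], "hand": 0.1},
  {"rotation": [0, 0, 0], "xyz": [0, 0, 0], "hand": 0.1},
])

```text
time: 2.78
eef_pos: [0.5367, -0.0829, 0.134]
ee_rot: [0.455, 0.542, -0.455, 0.541]
ft_force: [0.7, -0.2, -1.8]
width: 0.266
```

Call:
drive_tool([
  {"rotation": [0, 0, 0], "xyz": [-0.02, 0, 0], "hand": 0.1},
  {"rotation": [0, 0, 0], "xyz": [-0.02, 0, 0], "hand": 0.1},
  {"rotation": [0, 0, 0], "xyz": [0, 0, 0], "hand": 0.1},
  {"rotation": [0, 0, 0], "xyz": [0, 0, 0], "hand": 0.1},
])

```text
time: 3.12
eef_pos: [0.5352, -0.0823, 0.1741]
ee_rot: [0.454, 0.543, -0.456, 0.54]
ft_force: [-0.4, 1.0, -2.4]
width: 0.268
```

```bash
python3 -c "
from h import *
plan((*P(-.165,.0095)[:2],.172),4.26,max_mm=.025)
i=snap('side','s2.png');cv2.imwrite('pics/c2s.png',cv2.resize(i[170:330,230:390],None,fx=3.5,fy=3.5))
i=snap('top','t2.png');cv2.imwrite('pics/c2t.png',cv2.resize(i[150:280,240:400],None,fx=3.5,fy=3.5))
"
```

```text
t 3.12 pos [ 0.5352 -0.0823  0.1741] yaw 9.9 w 0.268 F [-0.4  1.  -2.4] q6 -0.46
([0.025, -0.0, 0.001], [0.0006, -0.0221, -0.0009])
([0.025, -0.001, 0.001], [0.0006, -0.0222, -0.0004])
([0.024, -0.0, 0.001], [0.0006, -0.0222, 0.0002])
([0.025, -0.001, 0.001], [0.0005, -0.0221, 0.0007])
```

View pics/c2s.png

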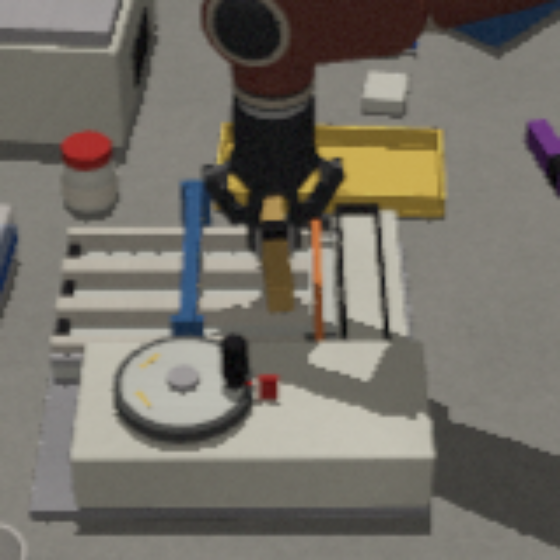

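The bar is held and lifted level. Next, move it to the cradle.

Call:
drive_tool([
  {"rotation": [0.025, 0, 0.001], "xyz": [0, -0.022, -0.001], "hand": 0.1},
  {"rotation": [0.025, 0, 0.001], "xyz": [0, -0.022, 0], "hand": 0.1},
  {"rotation": [0.024, 0, 0.001], "xyz": [0, -0.022, 0], "hand": 0.1},
  {"rotation": [0.02, 0, 0.001], "xyz": [0, -0.016, 0], "hand": 0.1},
  {"rotation": [0, 0, 0], "xyz": [0, 0, 0], "hand": 0.1},
])

```text
time: 3.63
eef_pos: [0.449, -0.092, 0.1675]
ee_rot: [0.48, 0.522, -0.482, 0.515]
ft_force: [0.3, -0.6, -3.3]
width: 0.27
```

Call:
drive_tool([
  {"rotation": [0, 0, 0], "xyz": [0, 0, 0], "hand": 0.1},
  {"rotation": [0, 0, 0], "xyz": [0, 0, 0], "hand": 0.1},
])

```text
time: 3.8
eef_pos: [0.4481, -0.0919, 0.1657]
ee_rot: [0.48, 0.523, -0.482, 0.514]
ft_force: [-0.1, 0.0, -2.3]
width: 0.269
```

```bash
python3 -c "
from h import *
plan((*P(-.165,.0095)[:2],.172),4.26,max_mm=.025)
i=snap('top','t3.png');cv2.imwrite('pics/c3t.png',cv2.resize(i[150:280,240:400],None,fx=4,fy=4,interpolation=2))
i=snap('side','s3.png');cv2.imwrite('pics/c3s.png',cv2.resize(i[170:330,230:390],None,fx=3.5,fy=3.5))
for n,i in(('top',cv2.imread('pics/t3.png')),('side',i)):
  for a,r,e in rects(i,(18,120,120),(28,255,255),8,(300,220,385,270) if n=='top' else (290,230,345,275)): print(n,a,r[0],longax(n,r,.116))
"
```

```text
t 3.8 pos [ 0.4481 -0.0919  0.1657] yaw 4.28 w 0.269 F [-0.1  0.  -2.3] q6 -0.44
([0.0, -0.007, 0.011], [-0.0063, -0.001, 0.0019])
side 17.5 (334.0, 231.5) (array([ 0.45054832, -0.12630264,  0.116     ]), np.float64(4.561786328945591), np.float64(0.020327006243559743), np.float64(0.016612930015475952))
```

View pics/c3t.png

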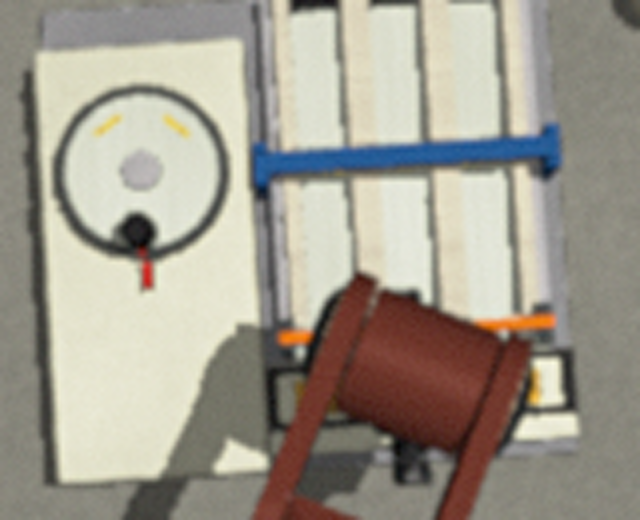

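View pics/c3s.png

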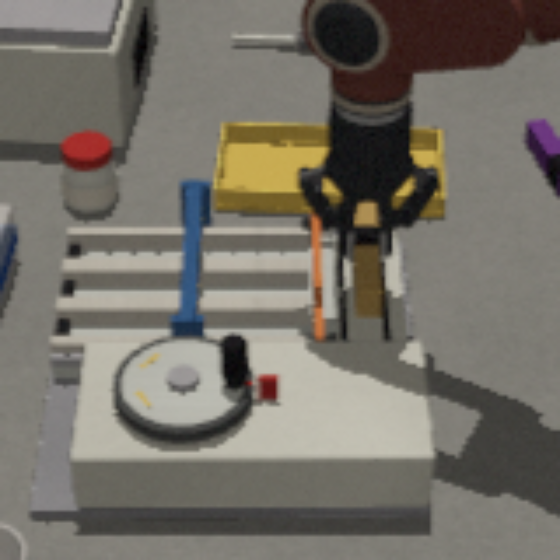

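Call:
drive_tool([
  {"rotation": [0, -0.007, 0.011], "xyz": [0.008, 0, 0.002], "hand": 0.1},
  {"rotation": [0, 0, 0], "xyz": [0.008, -0.001, 0.001], "hand": 0.1},
  {"rotation": [0, 0, 0], "xyz": [0.003, 0, 0], "hand": 0.1},
  {"rotation": [0, 0, 0], "xyz": [0, 0, 0], "hand": 0.1},
])

```text
time: 4.23
eef_pos: [0.4505, -0.0951, 0.1468]
ee_rot: [0.481, 0.518, -0.48, 0.52]
ft_force: [0.7, 0.0, -2.9]
width: 0.269
```

```bash
python3 -c "
from h import *
plan((*P(-.165,.0095)[:2],.140),4.26,max_mm=.025)
i=snap('side','s4.png');cv2.imwrite('pics/c4s.png',cv2.resize(i[210:290,290:370],None,fx=7,fy=7,interpolation=2))
"
```

```text
t 4.23 pos [ 0.4505 -0.0951  0.1468] yaw 4.41 w 0.269 F [ 0.7  0.  -2.9] q6 -0.45
([0.003, 0.001, -0.003], [0.0068, -0.003, -0.0014])
```

View pics/c4s.png

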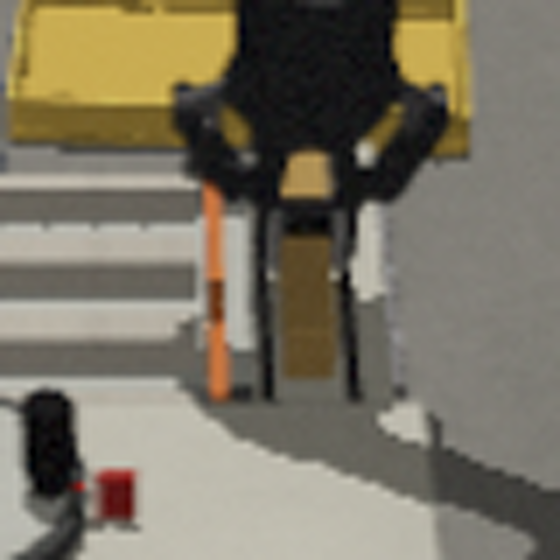

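The bar is centred between the cradle's walls (columns about 265 and 350, bar at 309). I'll lower it and release.

Call:
drive_tool([
  {"rotation": [0.002, 0, 0], "xyz": [0.004, -0.001, -0.001], "hand": 0.1},
  {"rotation": [0, 0, 0], "xyz": [0.003, 0, 0], "hand": 0.1},
  {"rotation": [0, 0, 0], "xyz": [0.0005, 0, 0], "hand": 0.1},
])

```text
time: 4.53
eef_pos: [0.4502, -0.0942, 0.1395]
ee_rot: [0.482, 0.517, -0.48, 0.52]
ft_force: [-0.9, -0.0, -2.4]
width: 0.27
```

Call:
drive_tool([
  {"rotation": [0, 0, 0], "xyz": [0.001, 0, 0], "hand": 0.1},
  {"rotation": [0, 0, 0], "xyz": [0.001, 0, 0], "hand": 0.1},
])

```text
time: 4.7
eef_pos: [0.4505, -0.0942, 0.1389]
ee_rot: [0.481, 0.518, -0.48, 0.519]
ft_force: [-5.4, 2.1, 9.2]
width: 0.27
```

Call:
drive_tool([
  {"rotation": [0, 0, 0], "xyz": [0, 0, 0], "hand": 0.42},
  {"rotation": [0, 0, 0], "xyz": [0, 0, 0], "hand": 0.42},
  {"rotation": [0, 0, 0], "xyz": [-0.002, 0, 0], "hand": 0.42},
  {"rotation": [0, 0, 0], "xyz": [-0.02, 0, 0], "hand": 0.42},
  {"rotation": [0, 0, 0], "xyz": [-0.03, 0, 0], "hand": 0.42},
])

```text
time: 5.12
eef_pos: [0.4482, -0.0934, 0.1878]
ee_rot: [0.48, 0.52, -0.481, 0.517]
ft_force: [1.0, -0.5, 0.2]
width: 0.42
```

Call:
drive_tool([
  {"rotation": [-0.12, 0, 0], "xyz": [-0.03, 0, 0], "hand": 0.6},
  {"rotation": [-0.12, 0, 0], "xyz": [-0.02, 0, 0], "hand": 0.6},
  {"rotation": [-0.12, 0, 0], "xyz": [0, 0, -0.03], "hand": 0.6},
  {"rotation": [-0.12, 0, 0], "xyz": [0, 0, -0.04], "hand": 0.6},
  {"rotation": [-0.12, 0, 0], "xyz": [0, 0, -0.04], "hand": 0.6},
])

```text
time: 5.53
eef_pos: [0.4051, 0.0015, 0.2509]
ee_rot: [0.302, 0.634, -0.301, 0.645]
ft_force: [1.0, 0.6, -0.3]
width: 0.599
```

```bash
python3 -c "
from h import *
plan((.5706,.345,.24),102,max_mm=.04)
i=snap('side','s5.png');cv2.imwrite('pics/c5s.png',cv2.resize(i[210:290,290:370],None,fx=7,fy=7,interpolation=2))
i=snap('top','t5.png');cv2.imwrite('pics/c5t.png',cv2.resize(i[150:280,240:400],None,fx=4,fy=4,interpolation=2))
"
```

```text
t 5.53 pos [0.4051 0.0015 0.2509] yaw 39.55 w 0.599 F [ 1.   0.6 -0.3] q6 -0.87
([-0.109, 0.002, -0.0], [0.0012, 0.0346, -0.016])
([-0.109, 0.002, -0.0], [0.0012, 0.0362, -0.0121])
([-0.109, 0.002, -0.0], [0.0012, 0.0373, -0.0081])
([-0.109, 0.001, -0.0], [0.0012, 0.0379, -0.004])
([-0.109, 0.002, -0.0], [0.0012, 0.0381, 0.0002])
([-0.109, 0.001, -0.0], [0.0012, 0.0379, 0.0043])
([-0.109, 0.002, -0.0], [0.0012, 0.0372, 0.0084])
([-0.109, 0.001, -0.0], [0.0012, 0.036, 0.0124])
([-0.109, 0.002, -0.0], [0.0012, 0.0345, 0.0162])
([-0.109, 0.002, -0.001], [0.0012, 0.0325, 0.0199])
```

View pics/c5s.png

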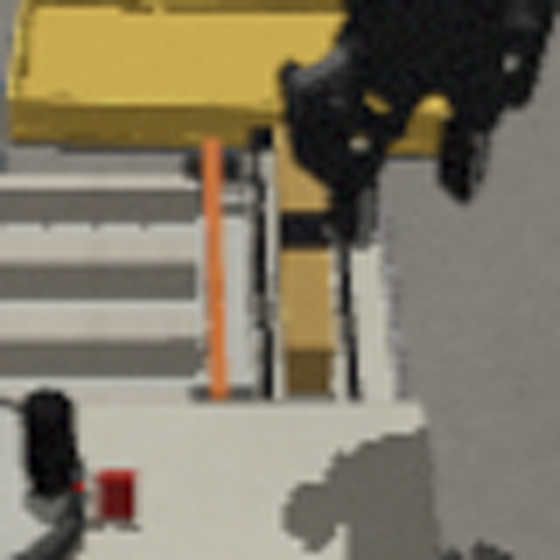

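View pics/c5t.png

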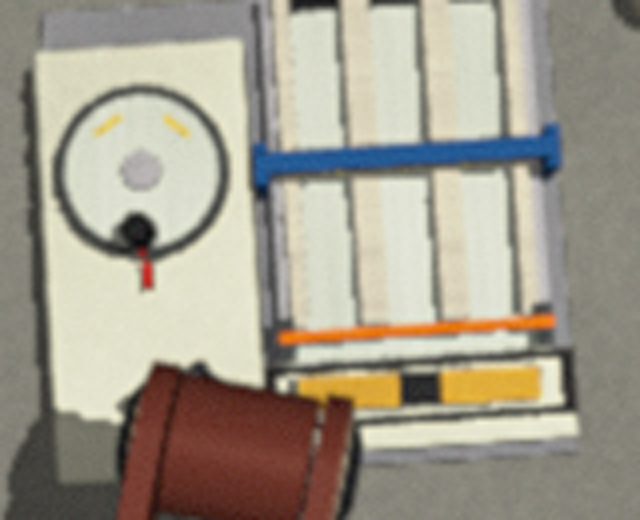

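The bar lies in the cradle, with its band at (420,388) in the crop and the cradle centre at about (421,392). Next I'll triangulate the strips.

```bash
python3 -c "
from h import *
print(tri(188.9,202.5,281.5,356.1),tri(193.7,232.6,314.9,352.7))
print(onz('top',188.9,202.5,.052),onz('top',193.7,232.6,.052))
print(onz('side',281.5,356.1,.054),onz('side',314.9,352.7,.054))
im=cv2.imread('pics/t5.png')
for t,lo,hi in(('blue',(100,120,90),(125,255,255)),('green',(45,100,50),(85,255,255))):
  for a,r,e in rects(im,lo,hi,10,(160,185,225,255)): print(t,r[0],longax('top',r,.052))
"
```

```text
(array([0.5718712 , 0.34736513, 0.04927566]), np.float64(0.0019359945171445788)) (array([0.48391341, 0.33060648, 0.0506556 ]), np.float64(0.0002395744273350645))
[0.57061524 0.346692   0.052     ] [0.48396073 0.33031172 0.052     ]
[0.57223156 0.35084067 0.054     ] [0.48365041 0.33316888 0.054     ]
blue (188.8679962158203, 202.5240020751953) (array([0.57057656, 0.34678911, 0.052     ]), np.float64(11.938978793374332), np.float64(0.06205318594116853), np.float64(0.009529227456654597))
green (193.69232177734375, 232.46153259277344) (array([0.48439121, 0.33035284, 0.052     ]), np.float64(12.942152499350101), np.float64(0.062258988942593935), np.float64(0.009006221704022219))
```

Call:
drive_tool([
  {"rotation": [-0.109, 0.002, 0], "xyz": [0.001, 0.035, -0.016], "hand": 0.6},
  {"rotation": [-0.109, 0.002, 0], "xyz": [0.001, 0.036, -0.012], "hand": 0.6},
  {"rotation": [-0.109, 0.002, 0], "xyz": [0.001, 0.037, -0.008], "hand": 0.6},
  {"rotation": [-0.109, 0.001, 0], "xyz": [0.001, 0.038, -0.004], "hand": 0.6},
  {"rotation": [-0.109, 0.002, 0], "xyz": [0.001, 0.038, 0], "hand": 0.6},
])

```text
time: 6.05
eef_pos: [0.488, 0.1768, 0.2485]
ee_rot: [0.114, 0.691, -0.114, 0.704]
ft_force: [0.8, 0.0, 0.4]
width: 0.598
```

Call:
drive_tool([
  {"rotation": [-0.109, 0.001, 0], "xyz": [0.001, 0.037, 0.004], "hand": 0.6},
  {"rotation": [-0.109, 0.002, 0], "xyz": [0.001, 0.036, 0.008], "hand": 0.6},
  {"rotation": [-0.109, 0.001, 0], "xyz": [0.001, 0.03, 0.012], "hand": 0.6},
  {"rotation": [-0.105, 0.002, 0], "xyz": [0.001, 0.02, 0.01], "hand": 0.6},
  {"rotation": [0, 0, 0], "xyz": [0, 0, 0], "hand": 0.6},
], force=28)

```text
time: 6.47
eef_pos: [0.5496, 0.3043, 0.245]
ee_rot: [-0.048, 0.699, 0.047, 0.711]
ft_force: [-0.7, 0.4, -0.3]
width: 0.598
```

```bash
python3 -c "
from h import *
plan((.571,.347,.15),102,max_mm=.03)
"
```

```text
t 6.47 pos [0.5496 0.3043 0.245 ] yaw 97.76 w 0.598 F [-0.7  0.4 -0.3] q6 -1.32
([-0.019, 0.004, 0.001], [0.0238, 0.0099, 0.0063])
([-0.018, 0.004, 0.001], [0.0238, 0.0098, 0.0066])
([-0.019, 0.004, 0.0], [0.0238, 0.0096, 0.0069])
([-0.018, 0.005, 0.001], [0.0238, 0.0095, 0.0072])
```

Call:
drive_tool([
  {"rotation": [-0.019, 0.004, 0.001], "xyz": [0.02, 0.01, 0.006], "hand": 0.6},
  {"rotation": [-0.018, 0.004, 0.001], "xyz": [0.02, 0.01, 0.007], "hand": 0.6},
  {"rotation": [-0.019, 0.004, 0], "xyz": [0.02, 0.01, 0.007], "hand": 0.6},
  {"rotation": [-0.018, 0.004, 0.001], "xyz": [0.01, 0.005, 0.004], "hand": 0.6},
  {"rotation": [0, 0, 0], "xyz": [0, 0, 0], "hand": 0.6},
])

```text
time: 6.88
eef_pos: [0.5729, 0.3432, 0.1749]
ee_rot: [-0.073, 0.701, 0.072, 0.705]
ft_force: [0.0, -1.0, -0.0]
width: 0.599
```

Call:
drive_tool([
  {"rotation": [0, 0, 0], "xyz": [0, 0, 0], "hand": 0.6},
  {"rotation": [0, 0, 0], "xyz": [0, 0, 0], "hand": 0.6},
])

```text
time: 7.05
eef_pos: [0.573, 0.3418, 0.1748]
ee_rot: [-0.072, 0.702, 0.071, 0.705]
ft_force: [-1.8, -0.9, 0.5]
width: 0.601
```

```bash
python3 -c "
from h import *
plan((.571,.347,.102),102,max_mm=.02)
i=snap('side','s6.png');cv2.imwrite('pics/c6s.png',cv2.resize(i[290:390,240:360],None,fx=5,fy=5,interpolation=2))
"
```

```text
t 7.05 pos [0.573  0.3418 0.1748] yaw 101.63 w 0.601 F [-1.8 -0.9  0.5] q6 -1.35
([-0.002, 0.001, 0.0], [0.0182, 0.0014, -0.0003])
([-0.001, 0.001, 0.001], [0.0182, 0.0014, -0.0003])
([-0.002, 0.001, 0.0], [0.0182, 0.0014, -0.0003])
([-0.001, 0.001, 0.001], [0.0182, 0.0014, -0.0002])
```

View pics/c6s.png

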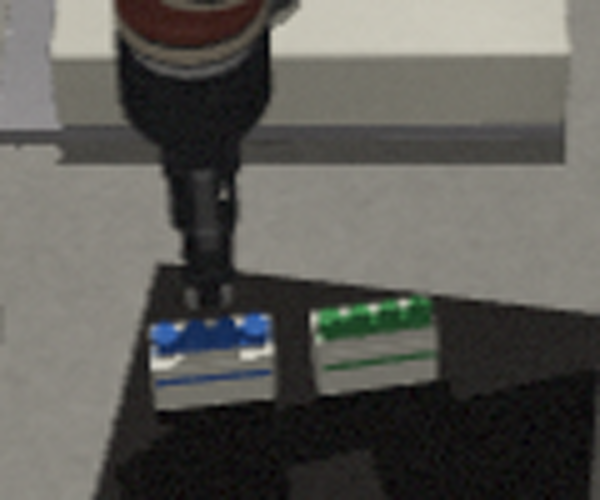

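The gripper is centred over the blue strip's length, so I'll descend.

Call:
drive_tool([
  {"rotation": [-0.002, 0.001, 0], "xyz": [0.02, 0.002, 0], "hand": 0.6},
  {"rotation": [-0.001, 0.001, 0], "xyz": [0.02, 0.002, 0], "hand": 0.6},
  {"rotation": [-0.001, 0.001, 0], "xyz": [0.018, 0.001, 0], "hand": 0.6},
  {"rotation": [0, 0, 0], "xyz": [0.008, 0, 0], "hand": 0.6},
  {"rotation": [0, 0, 0], "xyz": [0, 0, 0], "hand": 0.6},
])

```text
time: 7.52
eef_pos: [0.5768, 0.3458, 0.1177]
ee_rot: [-0.07, 0.697, 0.072, 0.71]
ft_force: [-0.8, 0.0, 0.1]
width: 0.599
```

```bash
python3 -c "
from h import *
plan((.571,.347,.102),102,max_mm=.02)
"
```

```text
t 7.52 pos [0.5768 0.3458 0.1177] yaw 101.59 w 0.599 F [-0.8  0.   0.1] q6 -1.34
([-0.007, 0.018, -0.001], [0.0156, 0.0023, -0.0057])
```

Call:
drive_tool([
  {"rotation": [-0.006, 0.012, 0], "xyz": [0.01, 0.001, -0.005], "hand": 0.6},
  {"rotation": [0, 0.003, 0], "xyz": [0.005, 0.001, -0.001], "hand": 0.6},
  {"rotation": [0, 0, 0], "xyz": [0.002, 0, 0], "hand": 0.6},
])

```text
time: 7.77
eef_pos: [0.572, 0.3467, 0.1037]
ee_rot: [-0.072, 0.701, 0.074, 0.706]
ft_force: [0.4, -0.1, -0.4]
width: 0.605
```

```bash
python3 -c "
from h import *
plan((.571,.347,.102),102,max_mm=.02)
"
```

```text
t 7.77 pos [0.572  0.3467 0.1037] yaw 101.91 w 0.605 F [ 0.4 -0.1 -0.4] q6 -1.35
([-0.002, 0.007, -0.002], [0.0017, 0.0004, -0.0009])
```

Close lightly at 28 N.

Call:
drive_tool([
  {"rotation": [0, 0.005, 0], "xyz": [0.001, 0, -0.001], "hand": 0.6},
  {"rotation": [0, 0, 0], "xyz": [0, 0, 0], "hand": 0.25},
  {"rotation": [0, 0, 0], "xyz": [0, 0, 0], "hand": 0.25},
  {"rotation": [0, 0, 0], "xyz": [0, 0, 0], "hand": 0.25},
  {"rotation": [0, 0, 0], "xyz": [0, 0, 0], "hand": 0.25},
], force=28)

```text
time: 8.18
eef_pos: [0.5717, 0.347, 0.1046]
ee_rot: [-0.072, 0.702, 0.074, 0.705]
ft_force: [-0.1, -0.5, -0.0]
width: 0.346
```

Call:
drive_tool([
  {"rotation": [0, 0, 0], "xyz": [-0.01, 0, 0], "hand": 0.25},
  {"rotation": [0, 0, 0], "xyz": [-0.02, 0, 0], "hand": 0.25},
  {"rotation": [0, 0, 0], "xyz": [-0.03, 0, 0], "hand": 0.25},
  {"rotation": [0, 0, 0], "xyz": [-0.03, 0, 0], "hand": 0.25},
  {"rotation": [0, 0, 0], "xyz": [-0.02, 0, 0], "hand": 0.25},
])

```text
time: 8.6
eef_pos: [0.5678, 0.3449, 0.2123]
ee_rot: [-0.074, 0.707, 0.073, 0.699]
ft_force: [1.0, 0.6, 1.1]
width: 0.344
```

```bash
python3 -c "
from h import *
print(P(-.07,-.058),P(-.07,.058))
plan((*P(-.07,-.058)[:2],.245),94.26,max_mm=.038)
i=snap('side','s7.png');cv2.imwrite('pics/c7s.png',cv2.resize(i[220:380,220:380],None,fx=3.5,fy=3.5,interpolation=2))
"
```

```text
[ 0.54709856 -0.1541362   0.        ] [ 0.53848769 -0.03845624  0.        ]
t 8.6 pos [0.5678 0.3449 0.2123] yaw 101.91 w 0.344 F [1.  0.6 1.1] q6 -1.35
([0.01, -0.001, 0.0], [-0.0022, -0.0346, -0.0088])
([0.009, -0.001, 0.0], [-0.0022, -0.0347, -0.0085])
([0.01, -0.001, 0.0], [-0.0022, -0.0347, -0.0082])
([0.009, -0.001, 0.0], [-0.0022, -0.0348, -0.0078])
([0.01, -0.001, 0.0], [-0.0023, -0.0349, -0.0075])
([0.009, -0.001, 0.0], [-0.0023, -0.035, -0.0071])
([0.01, -0.001, 0.0], [-0.0023, -0.035, -0.0068])
([0.009, -0.001, 0.0], [-0.0023, -0.0351, -0.0065])
([0.01, -0.0, 0.0], [-0.0023, -0.0351, -0.0062])
([0.009, -0.001, 0.0], [-0.0022, -0.0352, -0.0058])
([0.01, -0.0, 0.0], [-0.0023, -0.0353, -0.0055])
([0.009, -0.001, 0.0], [-0.0022, -0.0353, -0.0051])
([0.01, -0.0, 0.001], [-0.0023, -0.0353, -0.0048])
([0.009, -0.001, 0.0], [-0.0023, -0.0354, -0.0045])
```

View pics/c7s.png

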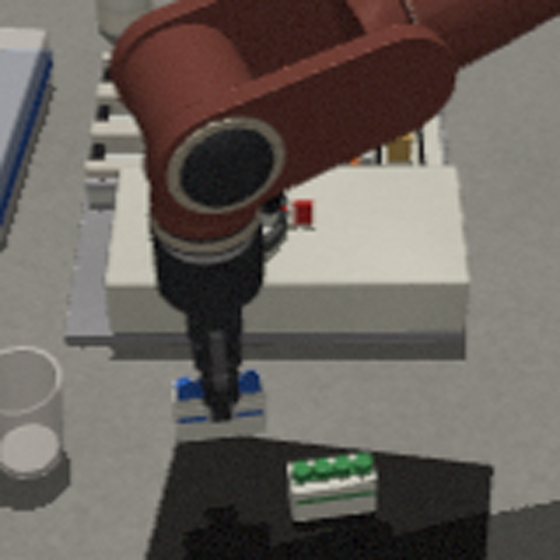

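The blue strip is held and lifted. I'll climb above knob height before crossing.

Call:
drive_tool([
  {"rotation": [0.01, 0, 0], "xyz": [-0.03, -0.02, -0.005], "hand": 0.25},
  {"rotation": [0.01, 0, 0], "xyz": [-0.03, -0.025, -0.006], "hand": 0.25},
  {"rotation": [0.01, 0, 0], "xyz": [-0.015, -0.035, -0.008], "hand": 0.25},
  {"rotation": [0.01, 0, 0], "xyz": [0, -0.035, -0.008], "hand": 0.25},
  {"rotation": [0.01, 0, 0], "xyz": [0, -0.035, -0.007], "hand": 0.25},
])

```text
time: 9.07
eef_pos: [0.5642, 0.1942, 0.3004]
ee_rot: [-0.058, 0.703, 0.06, 0.707]
ft_force: [-0.3, 0.0, -0.9]
width: 0.344
```

Call:
drive_tool([
  {"rotation": [0.01, 0, 0], "xyz": [0, -0.035, -0.007], "hand": 0.25},
  {"rotation": [0.01, 0, 0], "xyz": [0, -0.035, -0.007], "hand": 0.25},
  {"rotation": [0.01, 0, 0], "xyz": [0, -0.035, -0.006], "hand": 0.25},
  {"rotation": [0.01, 0, 0], "xyz": [0, -0.035, -0.006], "hand": 0.25},
  {"rotation": [0.01, 0, 0], "xyz": [0, -0.035, -0.006], "hand": 0.25},
])

```text
time: 9.48
eef_pos: [0.5567, 0.0087, 0.3052]
ee_rot: [-0.04, 0.701, 0.042, 0.711]
ft_force: [0.5, -0.0, -0.5]
width: 0.341
```

```bash
python3 -c "
from h import *
plan((*P(-.07,-.058)[:2],.22),94.26,max_mm=.038)
"
```

```text
t 9.48 pos [0.5567 0.0087 0.3052] yaw 96.69 w 0.341 F [ 0.5 -0.  -0.5] q6 -1.81
([0.008, 0.003, -0.001], [0.0169, -0.0322, -0.0059])
([0.009, 0.003, -0.0], [0.0169, -0.0322, -0.0057])
([0.008, 0.003, -0.001], [0.0169, -0.0322, -0.0053])
([0.009, 0.003, -0.0], [0.017, -0.0323, -0.005])
([0.008, 0.003, -0.001], [0.017, -0.0323, -0.0046])
```

Call:
drive_tool([
  {"rotation": [0.008, 0.003, 0], "xyz": [0.017, -0.032, -0.006], "hand": 0.25},
  {"rotation": [0.009, 0.003, 0], "xyz": [0.017, -0.032, -0.006], "hand": 0.25},
  {"rotation": [0.008, 0.003, 0], "xyz": [0.017, -0.032, -0.005], "hand": 0.25},
  {"rotation": [0.009, 0.003, 0], "xyz": [0.017, -0.028, -0.005], "hand": 0.25},
  {"rotation": [0.008, 0.003, 0], "xyz": [0.01, -0.015, -0.002], "hand": 0.25},
])

```text
time: 9.9
eef_pos: [0.5479, -0.1426, 0.2322]
ee_rot: [-0.025, 0.702, 0.023, 0.712]
ft_force: [-1.1, 1.3, -1.3]
width: 0.346
```

Call:
drive_tool([
  {"rotation": [0, 0, 0], "xyz": [0, 0, 0], "hand": 0.25},
  {"rotation": [0, 0, 0], "xyz": [0, 0, 0], "hand": 0.25},
])

```text
time: 10.07
eef_pos: [0.546, -0.1456, 0.2297]
ee_rot: [-0.023, 0.703, 0.022, 0.71]
ft_force: [0.4, 0.5, 0.8]
width: 0.346
```

```bash
python3 -c "
from h import *
plan((*P(-.07,-.058)[:2],.16),94.26,max_mm=.02)
"
```

```text
t 10.07 pos [ 0.546  -0.1456  0.2297] yaw 93.6 w 0.346 F [0.4 0.5 0.8] q6 -2.03
([-0.003, 0.002, 0.0], [0.0174, -0.0021, -0.0])
([-0.003, 0.002, 0.001], [0.0174, -0.0021, -0.0])
([-0.003, 0.003, 0.0], [0.0174, -0.0021, 0.0])
([-0.003, 0.002, 0.001], [0.0175, -0.0022, 0.0001])
```

Call:
drive_tool([
  {"rotation": [-0.003, 0.003, 0], "xyz": [0.017, -0.003, 0], "hand": 0.25},
  {"rotation": [-0.003, 0.003, 0], "xyz": [0.017, -0.003, 0], "hand": 0.25},
  {"rotation": [-0.003, 0.003, 0], "xyz": [0.015, -0.002, 0], "hand": 0.25},
  {"rotation": [-0.002, 0.002, 0], "xyz": [0.005, -0.001, 0], "hand": 0.25},
  {"rotation": [0, 0, 0], "xyz": [0, 0, 0], "hand": 0.25},
])

```text
time: 10.48
eef_pos: [0.5499, -0.1519, 0.1793]
ee_rot: [-0.029, 0.704, 0.027, 0.709]
ft_force: [-0.3, 0.4, 0.5]
width: 0.344
```

```bash
python3 -c "
from h import *
plan((*P(-.07,-.058)[:2],.165),94.26,max_mm=.02)
s,p,r=pose();print(inP(p+r.apply([.1,0,0])))
i=snap('side','s8.png');cv2.imwrite('pics/c8s.png',cv2.resize(i[190:290,250:370],None,fx=5,fy=5,interpolation=2))
i=snap('top','t8.png');cv2.imwrite('pics/c8t.png',cv2.resize(i[150:280,270:400],None,fx=4,fy=4,interpolation=2))
"
```

```text
t 10.48 pos [ 0.5499 -0.1519  0.1793] yaw 94.52 w 0.344 F [-0.3  0.4  0.5] q6 -2.05
([0.005, 0.006, 0.004], [0.0142, -0.0019, -0.0031])
[-0.0664163  -0.05640276]
```

View pics/c8s.png

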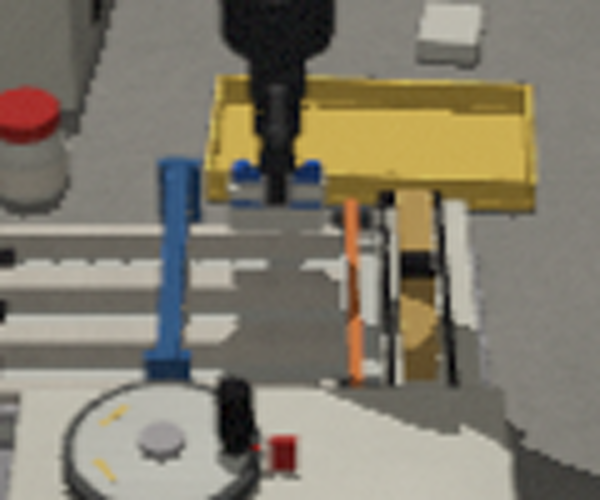

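View pics/c8t.png

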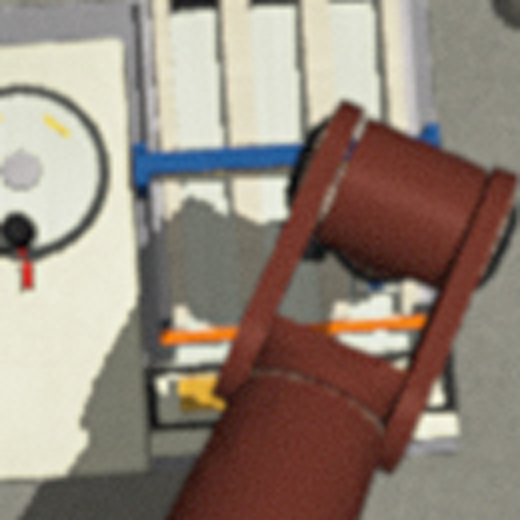

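```bash
python3 -c "
from h import *
im=cv2.imread('pics/s8.png')
m=cv2.inRange(cv2.cvtColor(im,cv2.COLOR_BGR2HSV),(105,120,60),(125,255,255))[215:240,292:318]
ys,xs=np.nonzero(m);print(xs.min()+292,xs.max()+292,ys.min()+215,ys.max()+215)
u,v=(xs.min()+xs.max())/2+292,(ys.min()+ys.max())/2+215
print(u,v,inP(onz('side',u,v,.127)))
"
```

```text
297 313 222 230
305.0 226.0 [-0.06599238 -0.03881382]
```

Call:
drive_tool([
  {"rotation": [0.003, 0.005, 0.003], "xyz": [0.007, -0.001, -0.003], "hand": 0.25},
  {"rotation": [0, 0.001, 0.001], "xyz": [0.006, -0.001, -0.001], "hand": 0.25},
  {"rotation": [0, 0, 0], "xyz": [0, 0, 0], "hand": 0.25},
])

```text
time: 10.83
eef_pos: [0.5478, -0.1543, 0.1693]
ee_rot: [-0.028, 0.705, 0.026, 0.709]
ft_force: [-0.5, -1.2, -1.3]
width: 0.344
```

```bash
python3 -c "
from h import *
plan((*P(-.07,-.058)[:2],.135),94.26,max_mm=.012)
s,p,r=pose();print(inP(p+r.apply([.08,0,0])))
"
```

```text
t 10.83 pos [ 0.5478 -0.1543  0.1693] yaw 94.4 w 0.344 F [-0.5 -1.2 -1.3] q6 -2.05
([0.001, 0.002, 0.001], [0.0114, 0.0001, -0.0003])
([0.001, 0.002, 0.001], [0.0115, 0.0001, -0.0002])
([0.0, 0.002, 0.001], [0.0114, 0.0001, -0.0003])
[-0.06891162 -0.058442  ]
```

Call:
drive_tool([
  {"rotation": [0, 0.002, 0.001], "xyz": [0.008, 0, 0], "hand": 0.25},
  {"rotation": [0, 0.002, 0.001], "xyz": [0.008, 0, 0], "hand": 0.25},
  {"rotation": [0, 0.001, 0], "xyz": [0.006, 0, 0], "hand": 0.25},
  {"rotation": [0, 0, 0], "xyz": [0, 0, 0], "hand": 0.25},
])

```text
time: 11.17
eef_pos: [0.5481, -0.1546, 0.1459]
ee_rot: [-0.027, 0.706, 0.027, 0.707]
ft_force: [0.1, 0.0, -0.3]
width: 0.346
```

```bash
python3 -c "
from h import *
plan((*P(-.07,-.058)[:2],.133),94.26,max_mm=.01)
s,p,r=pose();print(inP(p+r.apply([.08,0,0])))
"
```

```text
t 11.17 pos [ 0.5481 -0.1546  0.1459] yaw 94.38 w 0.346 F [ 0.1  0.  -0.3] q6 -2.05
([0.001, 0.001, 0.0], [0.0064, 0.0003, -0.0005])
([0.001, 0.0, 0.001], [0.0065, 0.0003, -0.0004])
[-0.06897504 -0.05863622]
```

Call:
drive_tool([
  {"rotation": [0, 0, 0], "xyz": [0.007, 0, 0], "hand": 0.25},
  {"rotation": [0, 0, 0], "xyz": [0.005, 0, 0], "hand": 0.25},
  {"rotation": [0, 0, 0], "xyz": [0.001, 0, 0], "hand": 0.25},
])

```text
time: 11.42
eef_pos: [0.5479, -0.1547, 0.1311]
ee_rot: [-0.027, 0.706, 0.027, 0.707]
ft_force: [-0.6, -0.5, -0.7]
width: 0.344
```

Call:
drive_tool([
  {"rotation": [0, 0, 0], "xyz": [0.001, 0, 0], "hand": 0.25},
])

```text
time: 11.5
eef_pos: [0.5478, -0.1546, 0.1296]
ee_rot: [-0.027, 0.707, 0.027, 0.707]
ft_force: [-4.6, -0.8, 12.9]
width: 0.345
```

On the deck. Release and rise.

Call:
drive_tool([
  {"rotation": [0, 0, 0], "xyz": [-0.001, 0, 0], "hand": 0.55},
  {"rotation": [0, 0, 0], "xyz": [0, 0, 0], "hand": 0.55},
  {"rotation": [0, 0, 0], "xyz": [-0.015, 0, 0], "hand": 0.55},
  {"rotation": [0, 0, 0], "xyz": [-0.03, 0, 0], "hand": 0.55},
  {"rotation": [0, 0, 0], "xyz": [-0.04, 0, 0], "hand": 0.55},
])

```text
time: 11.92
eef_pos: [0.5431, -0.1527, 0.2078]
ee_rot: [-0.024, 0.713, 0.03, 0.7]
ft_force: [1.0, 0.7, 0.2]
width: 0.547
```

Call:
drive_tool([
  {"rotation": [-0.01, 0, 0], "xyz": [-0.04, 0.015, 0.003], "hand": 0.6},
  {"rotation": [-0.01, 0, 0], "xyz": [-0.015, 0.035, 0.003], "hand": 0.6},
  {"rotation": [-0.01, 0, 0], "xyz": [0, 0.038, 0.003], "hand": 0.6},
  {"rotation": [-0.01, 0, 0], "xyz": [0, 0.038, 0.003], "hand": 0.6},
  {"rotation": [-0.01, 0, 0], "xyz": [0, 0.038, 0.003], "hand": 0.6},
])

```text
time: 12.33
eef_pos: [0.5484, 0.0092, 0.2824]
ee_rot: [-0.041, 0.703, 0.04, 0.709]
ft_force: [-0.8, 0.3, 0.3]
width: 0.6
```

```bash
python3 -c "
from h import *
plan((.484,.3305,.24),103,max_mm=.038)
i=snap('top','t9.png');cv2.imwrite('pics/c9t.png',cv2.resize(i[150:280,240:400],None,fx=4,fy=4,interpolation=2))
snap('side','s9.png')
for t,lo,hi,ro in(('blue',(100,120,90),(125,255,255),(160,185,225,255)),('green',(45,100,50),(85,255,255),(160,185,225,255)),('blueL',(100,120,90),(125,255,255),(345,195,385,240))):
  for a,r,e in rects(i,lo,hi,10,ro): q=longax('top',r,.052 if ro[0]<300 else .078);print(t,r[0],q,inP(q[0]))
"
```

```text
t 12.33 pos [0.5484 0.0092 0.2824] yaw 96.61 w 0.6 F [-0.8  0.3  0.3] q6 -1.81
([-0.012, 0.001, 0.0], [0.0046, 0.0363, -0.003])
([-0.012, 0.001, 0.0], [0.0046, 0.0363, -0.0026])
([-0.013, 0.001, 0.0], [0.0046, 0.0364, -0.0022])
([-0.012, 0.001, 0.0], [0.0046, 0.0364, -0.0017])
([-0.013, 0.001, 0.0], [0.0047, 0.0364, -0.0012])
([-0.012, 0.001, 0.001], [0.0046, 0.0364, -0.0008])
([-0.013, 0.001, 0.0], [0.0047, 0.0364, -0.0003])
([-0.012, 0.001, 0.001], [0.0047, 0.0364, 0.0002])
([-0.013, 0.0, 0.0], [0.0047, 0.0364, 0.0006])
green (193.69232177734375, 232.46153259277344) (array([0.48439121, 0.33035284, 0.052     ]), np.float64(12.942152499350101), np.float64(0.062258988942593935), np.float64(0.009006221704022219)) [-0.09656992  0.42980721]
blueL (362.6759033203125, 212.9896697998047) (array([ 0.5458902 , -0.15279174,  0.078     ]), np.float64(4.06481598216979), np.float64(0.05722967879143837), np.float64(0.010474598105571156)) [-0.07110523 -0.05656956]
```

View pics/t9.png

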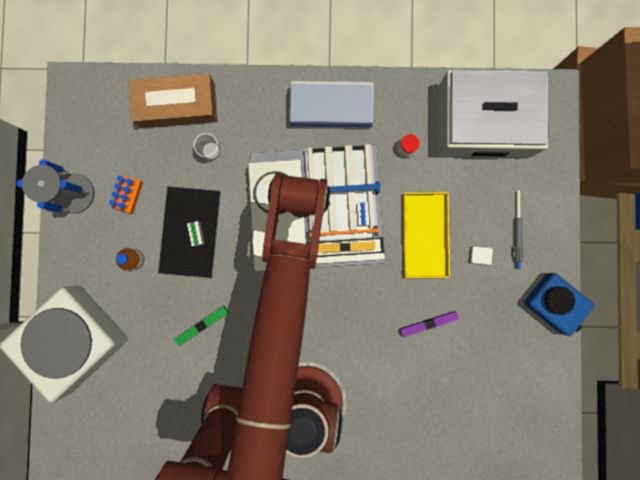

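The blue strip stands in lane 1 at press (-71,-57) mm. Green is still at (194,232). Going to green.

Call:
drive_tool([
  {"rotation": [-0.012, 0.001, 0], "xyz": [0.004, 0.036, -0.003], "hand": 0.6},
  {"rotation": [-0.012, 0.001, 0], "xyz": [0.004, 0.036, -0.003], "hand": 0.6},
  {"rotation": [-0.012, 0.001, 0], "xyz": [0.004, 0.036, -0.002], "hand": 0.6},
  {"rotation": [-0.012, 0.001, 0], "xyz": [0.004, 0.036, -0.002], "hand": 0.6},
  {"rotation": [-0.012, 0.001, 0], "xyz": [0.004, 0.036, -0.001], "hand": 0.6},
])

```text
time: 12.85
eef_pos: [0.5129, 0.189, 0.2648]
ee_rot: [-0.064, 0.7, 0.06, 0.709]
ft_force: [0.9, 0.5, -0.9]
width: 0.6
```

Call:
drive_tool([
  {"rotation": [-0.012, 0.001, 0], "xyz": [0.005, 0.036, -0.001], "hand": 0.6},
  {"rotation": [-0.012, 0.001, 0], "xyz": [0.005, 0.034, 0], "hand": 0.6},
  {"rotation": [-0.012, 0.001, 0], "xyz": [0.01, 0.025, 0], "hand": 0.6},
  {"rotation": [-0.012, 0, 0], "xyz": [0.015, 0.012, 0.001], "hand": 0.6},
  {"rotation": [0, 0, 0], "xyz": [0, 0, 0], "hand": 0.6},
])

```text
time: 13.27
eef_pos: [0.4914, 0.3023, 0.2297]
ee_rot: [-0.083, 0.698, 0.08, 0.707]
ft_force: [-0.1, -0.8, -0.7]
width: 0.605
```

```bash
python3 -c "
from h import *
plan((.484,.3305,.14),103,max_mm=.025)
"
```

```text
t 13.27 pos [0.4914 0.3023 0.2297] yaw 103.23 w 0.605 F [-0.1 -0.8 -0.7] q6 -1.38
([0.001, 0.003, 0.001], [0.0224, 0.0074, -0.0005])
([0.001, 0.003, 0.001], [0.0224, 0.0074, -0.0004])
([0.001, 0.003, 0.001], [0.0224, 0.0073, -0.0003])
([0.001, 0.004, 0.002], [0.0224, 0.0074, -0.0003])
```

Call:
drive_tool([
  {"rotation": [0, 0.003, 0.001], "xyz": [0.02, 0.009, 0], "hand": 0.6},
  {"rotation": [0, 0.003, 0.001], "xyz": [0.02, 0.009, 0], "hand": 0.6},
  {"rotation": [0, 0.003, 0.001], "xyz": [0.02, 0.007, 0], "hand": 0.6},
  {"rotation": [0, 0.003, 0.001], "xyz": [0.01, 0.003, 0], "hand": 0.6},
  {"rotation": [0, 0, 0], "xyz": [0, 0, 0], "hand": 0.6},
])

```text
time: 13.68
eef_pos: [0.4896, 0.3277, 0.1616]
ee_rot: [-0.081, 0.7, 0.08, 0.705]
ft_force: [-0.3, 0.3, -0.4]
width: 0.597
```

Call:
drive_tool([
  {"rotation": [0, 0, 0], "xyz": [0, 0, 0], "hand": 0.6},
])

```text
time: 13.77
eef_pos: [0.4901, 0.3269, 0.1619]
ee_rot: [-0.081, 0.7, 0.08, 0.705]
ft_force: [-0.3, -0.9, 0.1]
width: 0.598
```

```bash
python3 -c "
from h import *
plan((.484,.3305,.103),103,max_mm=.015)
i=snap('side','s10.png');cv2.imwrite('pics/c10s.png',cv2.resize(i[290:390,250:370],None,fx=4,fy=4,interpolation=2))
"
```

```text
t 13.77 pos [0.4901 0.3269 0.1619] yaw 103.03 w 0.598 F [-0.3 -0.9  0.1] q6 -1.33
([0.0, 0.002, 0.001], [0.0147, 0.0013, -0.0014])
([0.0, 0.001, 0.001], [0.0147, 0.0012, -0.0013])
([0.0, 0.002, 0.0], [0.0147, 0.0012, -0.0013])
([0.001, 0.001, 0.001], [0.0148, 0.0013, -0.0013])
```

View pics/c10s.png

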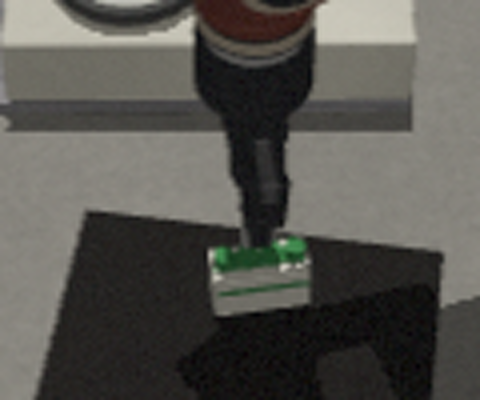

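The gripper is over the green strip (about (262,258) in the crop). Descend.

Call:
drive_tool([
  {"rotation": [0, 0.002, 0.001], "xyz": [0.015, 0.002, -0.002], "hand": 0.6},
  {"rotation": [0, 0.002, 0.001], "xyz": [0.015, 0.002, -0.002], "hand": 0.6},
  {"rotation": [0, 0.001, 0], "xyz": [0.014, 0.001, -0.002], "hand": 0.6},
  {"rotation": [0, 0, 0], "xyz": [0.008, 0, -0.001], "hand": 0.6},
  {"rotation": [0, 0, 0], "xyz": [0, 0, 0], "hand": 0.6},
])

```text
time: 14.23
eef_pos: [0.4865, 0.3296, 0.113]
ee_rot: [-0.078, 0.698, 0.08, 0.707]
ft_force: [-0.2, -0.5, 0.5]
width: 0.599
```

```bash
python3 -c "
from h import *
plan((.484,.3305,.104),103,max_mm=.015)
"
```

```text
t 14.23 pos [0.4865 0.3296 0.113 ] yaw 102.83 w 0.599 F [-0.2 -0.5  0.5] q6 -1.32
([-0.003, 0.013, -0.002], [0.009, 0.0014, -0.0024])
```

Call:
drive_tool([
  {"rotation": [-0.003, 0.01, -0.001], "xyz": [0.006, 0.001, -0.002], "hand": 0.6},
  {"rotation": [0, 0.003, 0], "xyz": [0.003, 0, 0], "hand": 0.6},
  {"rotation": [0, 0, 0], "xyz": [0, 0, 0], "hand": 0.6},
])

```text
time: 14.48
eef_pos: [0.485, 0.3302, 0.1044]
ee_rot: [-0.08, 0.702, 0.08, 0.703]
ft_force: [0.9, -0.0, 1.0]
width: 0.601
```

Call:
drive_tool([
  {"rotation": [0, 0, 0], "xyz": [0, 0, 0], "hand": 0.25},
  {"rotation": [0, 0, 0], "xyz": [0, 0, 0], "hand": 0.25},
  {"rotation": [0, 0, 0], "xyz": [0, 0, 0], "hand": 0.25},
  {"rotation": [0, 0, 0], "xyz": [0, 0, 0], "hand": 0.25},
], force=28)

```text
time: 14.82
eef_pos: [0.4861, 0.3306, 0.1061]
ee_rot: [-0.079, 0.701, 0.081, 0.704]
ft_force: [-0.0, -0.2, 0.1]
width: 0.344
```

Call:
drive_tool([
  {"rotation": [0, 0, 0], "xyz": [-0.01, 0, 0], "hand": 0.25},
  {"rotation": [0, 0, 0], "xyz": [-0.03, 0, 0], "hand": 0.25},
  {"rotation": [0, 0, 0], "xyz": [-0.04, 0, 0], "hand": 0.25},
  {"rotation": [0, 0, 0], "xyz": [-0.04, 0, 0], "hand": 0.25},
  {"rotation": [0, 0, 0], "xyz": [-0.04, 0, 0], "hand": 0.25},
])

```text
time: 15.23
eef_pos: [0.4801, 0.3273, 0.2604]
ee_rot: [-0.082, 0.71, 0.078, 0.695]
ft_force: [1.0, 1.1, -0.2]
width: 0.341
```

```bash
python3 -c "
from h import *
plan((*P(-.07,.058)[:2],.28),94.26,max_mm=.036)
i=snap('side','s11.png');cv2.imwrite('pics/c11s.png',cv2.resize(i[260:390,250:370],None,fx=4,fy=4,interpolation=2))
"
```

```text
t 15.23 pos [0.4801 0.3273 0.2604] yaw 102.99 w 0.341 F [ 1.   1.1 -0.2] q6 -1.33
([0.014, -0.002, 0.001], [-0.0016, -0.0336, -0.0023])
([0.014, -0.002, 0.001], [-0.0016, -0.0336, -0.0019])
([0.014, -0.002, 0.0], [-0.0017, -0.0337, -0.0014])
([0.014, -0.002, 0.001], [-0.0017, -0.0337, -0.0009])
([0.014, -0.002, 0.0], [-0.0017, -0.0337, -0.0004])
([0.014, -0.002, 0.001], [-0.0017, -0.0337, 0.0])
([0.014, -0.002, 0.0], [-0.0017, -0.0337, 0.0005])
([0.014, -0.002, 0.001], [-0.0017, -0.0336, 0.001])
([0.013, -0.002, 0.0], [-0.0018, -0.0336, 0.0015])
([0.014, -0.002, 0.001], [-0.0017, -0.0336, 0.0019])
([0.013, -0.001, 0.0], [-0.0018, -0.0336, 0.0024])
```

View pics/c11s.png

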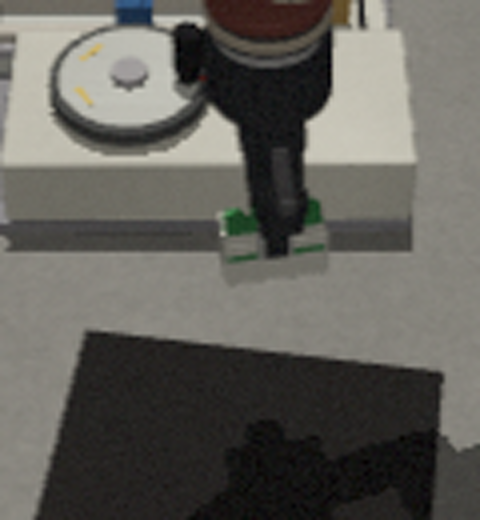

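The green strip is held and lifted. Crossing to lane 3.

Call:
drive_tool([
  {"rotation": [0.014, -0.002, 0.001], "xyz": [-0.015, -0.03, -0.002], "hand": 0.25},
  {"rotation": [0.014, -0.002, 0.001], "xyz": [-0.015, -0.033, -0.002], "hand": 0.25},
  {"rotation": [0.014, -0.002, 0], "xyz": [-0.005, -0.033, -0.001], "hand": 0.25},
  {"rotation": [0.014, -0.002, 0.001], "xyz": [0, -0.033, -0.001], "hand": 0.25},
  {"rotation": [0.014, -0.002, 0], "xyz": [0, -0.033, 0], "hand": 0.25},
])

```text
time: 15.7
eef_pos: [0.5116, 0.1703, 0.3211]
ee_rot: [-0.055, 0.696, 0.062, 0.714]
ft_force: [0.2, -0.5, -0.3]
width: 0.343
```

Call:
drive_tool([
  {"rotation": [0.014, -0.002, 0.001], "xyz": [0, -0.033, 0], "hand": 0.25},
  {"rotation": [0.014, -0.002, 0], "xyz": [0, -0.033, 0.001], "hand": 0.25},
  {"rotation": [0.014, -0.002, 0.001], "xyz": [0, -0.033, 0.001], "hand": 0.25},
  {"rotation": [0.013, -0.002, 0], "xyz": [0, -0.028, 0.002], "hand": 0.25},
  {"rotation": [0.014, -0.002, 0.001], "xyz": [0, -0.015, 0.002], "hand": 0.25},
])

```text
time: 16.12
eef_pos: [0.5375, 0.0212, 0.3257]
ee_rot: [-0.028, 0.69, 0.037, 0.722]
ft_force: [0.0, 0.2, -0.3]
width: 0.346
```

```bash
python3 -c "
from h import *
plan((*P(-.068,.058)[:2],.19),94.26,max_mm=.025)
"
```

```text
t 16.12 pos [0.5375 0.0212 0.3257] yaw 95.26 w 0.346 F [ 0.   0.2 -0.3] q6 -1.77
([0.003, 0.007, -0.002], [0.0225, -0.0102, -0.0014])
([0.003, 0.008, -0.002], [0.0225, -0.0101, -0.0013])
([0.003, 0.007, -0.002], [0.0225, -0.0101, -0.001])
([0.003, 0.008, -0.002], [0.0225, -0.01, -0.0009])
([0.003, 0.007, -0.002], [0.0226, -0.01, -0.0006])
([0.002, 0.008, -0.001], [0.0226, -0.01, -0.0005])
```

Call:
drive_tool([
  {"rotation": [0.003, 0.007, -0.002], "xyz": [0.022, -0.014, -0.001], "hand": 0.25},
  {"rotation": [0.003, 0.008, -0.002], "xyz": [0.022, -0.014, -0.001], "hand": 0.25},
  {"rotation": [0.003, 0.007, -0.002], "xyz": [0.022, -0.014, -0.001], "hand": 0.25},
  {"rotation": [0.003, 0.008, -0.002], "xyz": [0.022, -0.01, -0.001], "hand": 0.25},
  {"rotation": [0.003, 0.007, -0.002], "xyz": [0.022, -0.005, 0], "hand": 0.25},
])

```text
time: 16.53
eef_pos: [0.5464, -0.0424, 0.224]
ee_rot: [-0.026, 0.697, 0.023, 0.717]
ft_force: [-0.2, -0.1, -1.0]
width: 0.346
```

Call:
drive_tool([
  {"rotation": [0, 0.002, 0], "xyz": [0.008, 0, 0], "hand": 0.25},
  {"rotation": [0, 0, 0], "xyz": [0, 0, 0], "hand": 0.25},
  {"rotation": [0, 0, 0], "xyz": [0, 0, 0], "hand": 0.25},
])

```text
time: 16.78
eef_pos: [0.5442, -0.0428, 0.2113]
ee_rot: [-0.025, 0.7, 0.023, 0.713]
ft_force: [0.3, 0.1, -0.3]
width: 0.343
```

```bash
python3 -c "
from h import *
plan((*P(-.068,.058)[:2],.165),94.26,max_mm=.02)
"
```

```text
t 16.78 pos [ 0.5442 -0.0428  0.2113] yaw 93.87 w 0.343 F [ 0.3  0.1 -0.3] q6 -1.86
([-0.002, 0.006, 0.001], [0.0154, 0.0016, -0.0014])
([-0.002, 0.006, 0.001], [0.0154, 0.0016, -0.0013])
([-0.003, 0.006, 0.0], [0.0155, 0.0016, -0.0012])
```

Call:
drive_tool([
  {"rotation": [-0.002, 0.006, 0.001], "xyz": [0.015, 0.002, -0.002], "hand": 0.25},
  {"rotation": [-0.002, 0.006, 0.001], "xyz": [0.015, 0.002, -0.002], "hand": 0.25},
  {"rotation": [-0.002, 0.005, 0], "xyz": [0.01, 0.001, -0.001], "hand": 0.25},
  {"rotation": [0, 0, 0], "xyz": [0, 0, 0], "hand": 0.25},
  {"rotation": [0, 0, 0], "xyz": [0, 0, 0], "hand": 0.25},
])

```text
time: 17.2
eef_pos: [0.5409, -0.0362, 0.1722]
ee_rot: [-0.028, 0.704, 0.027, 0.709]
ft_force: [0.5, -0.2, -0.4]
width: 0.344
```

```bash
python3 -c "
from h import *
plan((*P(-.068,.058)[:2],.165),94.26,max_mm=.02)
s,p,r=pose();print(inP(p+r.apply([.1,0,0])))
i=snap('side','s12.png');cv2.imwrite('pics/c12s.png',cv2.resize(i[190:290,250:370],None,fx=5,fy=5,interpolation=2))
"
```

```text
t 17.2 pos [ 0.5409 -0.0362  0.1722] yaw 94.42 w 0.344 F [ 0.5 -0.2 -0.4] q6 -1.85
([0.003, 0.007, 0.002], [0.0072, -0.0021, -0.0006])
[-0.0667614   0.05989393]
```

View pics/c12s.png

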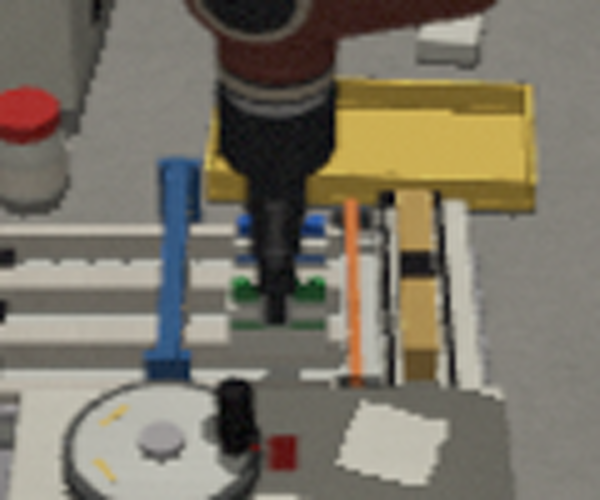

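The green strip is above lane 3 and needs -2 mm in y.

Call:
drive_tool([
  {"rotation": [0.002, 0.005, 0.001], "xyz": [0.004, -0.002, -0.001], "hand": 0.25},
  {"rotation": [0, 0.002, 0.001], "xyz": [0.002, 0, 0], "hand": 0.25},
  {"rotation": [0, 0, 0], "xyz": [0, 0, 0], "hand": 0.25},
])

```text
time: 17.5
eef_pos: [0.5406, -0.0384, 0.1667]
ee_rot: [-0.027, 0.706, 0.027, 0.707]
ft_force: [-0.7, 0.4, -0.5]
width: 0.343
```

```bash
python3 -c "
from h import *
plan((*P(-.068,.058)[:2],.133),94.26,max_mm=.01)
s,p,r=pose();print(inP(p+r.apply([.1,0,0])))
"
```

```text
t 17.5 pos [ 0.5406 -0.0384  0.1667] yaw 94.32 w 0.343 F [-0.7  0.4 -0.5] q6 -1.85
([0.0, 0.0, 0.0], [0.0084, 0.0, -0.0])
([0.0, 0.0, 0.0], [0.0084, 0.0, -0.0])
([0.0, 0.0, 0.0], [0.0085, 0.0001, -0.0])
([0.001, 0.001, 0.0], [0.0084, 0.0, -0.0001])
[-0.0678656   0.05789092]
```

Call:
drive_tool([
  {"rotation": [0, 0, 0], "xyz": [0.008, 0, 0], "hand": 0.25},
  {"rotation": [0, 0, 0], "xyz": [0.008, 0, 0], "hand": 0.25},
  {"rotation": [0, 0, 0], "xyz": [0.006, 0, 0], "hand": 0.25},
])

```text
time: 17.75
eef_pos: [0.5422, -0.039, 0.1456]
ee_rot: [-0.027, 0.705, 0.026, 0.709]
ft_force: [0.4, 1.0, -1.2]
width: 0.349
```

Call:
drive_tool([
  {"rotation": [0, 0, 0], "xyz": [0.005, 0, 0], "hand": 0.25},
  {"rotation": [0, 0, 0], "xyz": [0.003, 0, 0], "hand": 0.25},
  {"rotation": [0, 0, 0], "xyz": [0.001, 0, 0], "hand": 0.25},
])

```text
time: 18.0
eef_pos: [0.541, -0.0388, 0.133]
ee_rot: [-0.027, 0.706, 0.026, 0.707]
ft_force: [-0.1, 0.1, -0.7]
width: 0.347
```

Call:
drive_tool([
  {"rotation": [0, 0, 0], "xyz": [0.001, 0, 0], "hand": 0.25},
  {"rotation": [0, 0, 0], "xyz": [0.001, 0, 0], "hand": 0.25},
])

```text
time: 18.17
eef_pos: [0.5409, -0.0389, 0.1311]
ee_rot: [-0.026, 0.707, 0.026, 0.707]
ft_force: [-5.6, 0.4, 10.4]
width: 0.344
```

Call:
drive_tool([
  {"rotation": [0, 0, 0], "xyz": [-0.001, 0, 0], "hand": 0.55},
  {"rotation": [0, 0, 0], "xyz": [0, 0, 0], "hand": 0.55},
  {"rotation": [0, 0, 0], "xyz": [-0.015, 0, 0], "hand": 0.55},
  {"rotation": [0, 0, 0], "xyz": [-0.03, 0, 0], "hand": 0.55},
  {"rotation": [0, 0, 0], "xyz": [-0.04, 0, 0], "hand": 0.55},
])

```text
time: 18.58
eef_pos: [0.5364, -0.0379, 0.2104]
ee_rot: [-0.025, 0.712, 0.028, 0.701]
ft_force: [0.6, -0.0, -0.3]
width: 0.549
```

Call:
drive_tool([
  {"rotation": [0, 0, 0], "xyz": [-0.03, 0, -0.005], "hand": 0.55},
  {"rotation": [0, 0, 0], "xyz": [-0.02, 0.005, -0.02], "hand": 0.5},
  {"rotation": [0, 0, 0], "xyz": [0, 0.01, -0.035], "hand": 0.5},
  {"rotation": [0, 0, 0], "xyz": [0, 0.01, -0.035], "hand": 0.5},
  {"rotation": [0, 0, 0], "xyz": [0, 0, 0], "hand": 0.5},
])

```text
time: 19.0
eef_pos: [0.4424, -0.0208, 0.2768]
ee_rot: [-0.027, 0.704, 0.026, 0.709]
ft_force: [-0.1, -0.8, -1.1]
width: 0.499
```

```bash
cat > look.py <<'E'
from h import *
import sys
k=sys.argv[1]
i=snap('top','t%s.png'%k);cv2.imwrite('pics/c%st.png'%k,cv2.resize(i[150:280,240:400],None,fx=4,fy=4,interpolation=2))
s=snap('side','s%s.png'%k);cv2.imwrite('pics/c%ss.png'%k,cv2.resize(s[200:320,230:370],None,fx=4,fy=4,interpolation=2))
for t,lo,hi in(('blue',(100,120,90),(125,255,255)),('green',(45,100,50),(85,255,255))):
  for a,r,e in rects(i,lo,hi,10,(300,140,388,240)): q=longax('top',r,.078);print(t,a,np.round(r[0],1),np.round(q[0],4),np.round(q[1:],3),inP(q[0]))
for a,r,e in rects(i,(0,0,0),(180,255,45),8,(255,170,297,216)): q=onz('top',*r[0],.148);print('knob',a,np.round(r[0],1),q,inP(q),np.degrees(np.arctan2(inP(q)[1]-.187,-inP(q)[0])))
s,p,r=pose();print(round(s['time'],2),np.round(p,4),round(yawof(r),2),s['width'],np.round(inP(p),4))
E
python3 look.py 13
```

```text
blue 309.0 [341.5 188.5] [ 0.6147 -0.0918  0.078 ] [9.4839e+01 2.1500e-01 2.9000e-02] [ 0.00202295 -0.00087618]
blue 47.0 [362.7 213. ] [ 0.5459 -0.1528  0.078 ] [4.065 0.057 0.01 ] [-0.07110523 -0.05656956]
green 40.5 [322. 215.] [ 0.5383 -0.0376  0.078 ] [4.296 0.057 0.009] [-0.0701693   0.05883449]
knob 31.5 [273.9 208.3] [0.54842191 0.09294823 0.148     ] [-0.05033882  0.18830449] 1.4844434652138272
19.1 [ 0.4458 -0.0217  0.2773] 94.24 0.49833438436619487 [-0.1612  0.0816]
```

View pics/c13t.png

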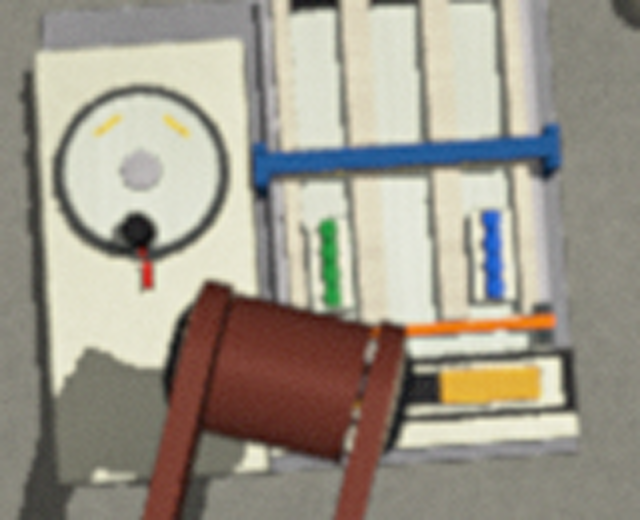

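View pics/c13s.png

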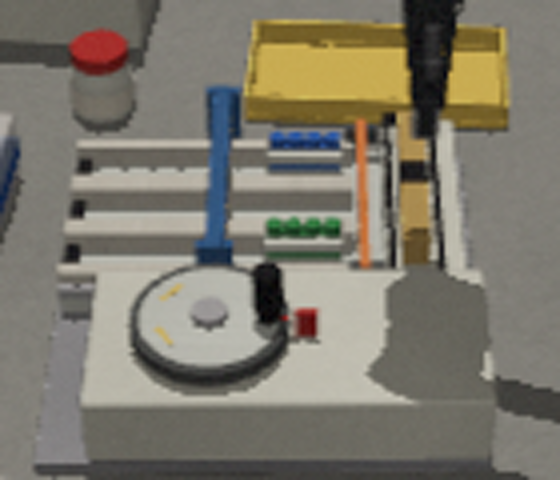

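Both strips stand in their lanes: blue at (-71,-57) and green at (-70,59). Next is the knob, at world about (0.553,0.092).

```bash
python3 -c "
from h import *
plan((.553,.092,.26),94.26,max_mm=.035)"
```

```text
t 19.1 pos [ 0.4458 -0.0217  0.2773] yaw 94.24 w 0.498 F [-0.1  0.7 -0.8] q6 -1.86
([-0.0, 0.002, 0.001], [0.0036, 0.0211, 0.023])
([-0.0, 0.002, 0.0], [0.0036, 0.0211, 0.0231])
([-0.0, 0.002, 0.001], [0.0036, 0.0211, 0.023])
([-0.0, 0.002, 0.0], [0.0035, 0.0211, 0.0231])
([-0.0, 0.001, 0.001], [0.0035, 0.0211, 0.0231])
```

Call:
drive_tool([
  {"rotation": [0, 0.002, 0.001], "xyz": [0.003, 0.021, 0.023], "hand": 0.5},
  {"rotation": [0, 0.002, 0], "xyz": [0.003, 0.021, 0.023], "hand": 0.5},
  {"rotation": [0, 0.002, 0.001], "xyz": [0.003, 0.021, 0.023], "hand": 0.5},
  {"rotation": [0, 0.002, 0], "xyz": [0.003, 0.018, 0.02], "hand": 0.5},
  {"rotation": [0, 0.001, 0.001], "xyz": [0.003, 0.012, 0.012], "hand": 0.5},
])

```text
time: 19.52
eef_pos: [0.5479, 0.0791, 0.2637]
ee_rot: [-0.024, 0.704, 0.023, 0.709]
ft_force: [-0.6, -0.1, 0.1]
width: 0.499
```

Call:
drive_tool([
  {"rotation": [0, 0, 0], "xyz": [0, 0, 0], "hand": 0.5},
  {"rotation": [0, 0, 0], "xyz": [0, 0, 0], "hand": 0.5},
])

```text
time: 19.68
eef_pos: [0.5514, 0.0814, 0.2614]
ee_rot: [-0.025, 0.705, 0.024, 0.708]
ft_force: [-0.5, 0.0, -0.2]
width: 0.503
```

```bash
python3 -c "
from h import *
plan((.553,.092,.20),94.26,max_mm=.02)"
```

```text
t 19.68 pos [0.5514 0.0814 0.2614] yaw 94.01 w 0.503 F [-0.5  0.  -0.2] q6 -1.63
([-0.001, 0.001, 0.001], [0.0153, 0.0027, 0.0005])
([-0.001, 0.001, 0.0], [0.0154, 0.0026, 0.0005])
([-0.001, 0.001, 0.001], [0.0153, 0.0026, 0.0006])
([-0.001, 0.001, 0.0], [0.0154, 0.0027, 0.0006])
```

Call:
drive_tool([
  {"rotation": [-0.001, 0.001, 0.001], "xyz": [0.012, 0.004, 0], "hand": 0.5},
  {"rotation": [-0.001, 0.001, 0], "xyz": [0.01, 0.004, 0.001], "hand": 0.5},
  {"rotation": [-0.001, 0.001, 0], "xyz": [0.002, 0.002, 0], "hand": 0.5},
  {"rotation": [0, 0, 0], "xyz": [0, 0, 0], "hand": 0.5},
  {"rotation": [0, 0, 0], "xyz": [0, 0, 0], "hand": 0.5},
])

```text
time: 20.1
eef_pos: [0.5511, 0.0899, 0.2328]
ee_rot: [-0.026, 0.708, 0.024, 0.706]
ft_force: [0.8, -0.8, -0.2]
width: 0.501
```

```bash
python3 -c "
from h import *
plan((.553,.092,.18),94.26,max_mm=.02)
s=snap('side','s14.png');cv2.imwrite('pics/c14s.png',cv2.resize(s[200:320,230:370],None,fx=4,fy=4,interpolation=2))"
```

```text
t 20.1 pos [0.5511 0.0899 0.2328] yaw 94.04 w 0.501 F [ 0.8 -0.8 -0.2] q6 -1.61
([-0.001, -0.001, 0.001], [0.0176, 0.0007, 0.0007])
([-0.001, -0.001, 0.0], [0.0176, 0.0007, 0.0007])
([-0.002, -0.0, 0.001], [0.0176, 0.0007, 0.0007])
```

View pics/c14s.png

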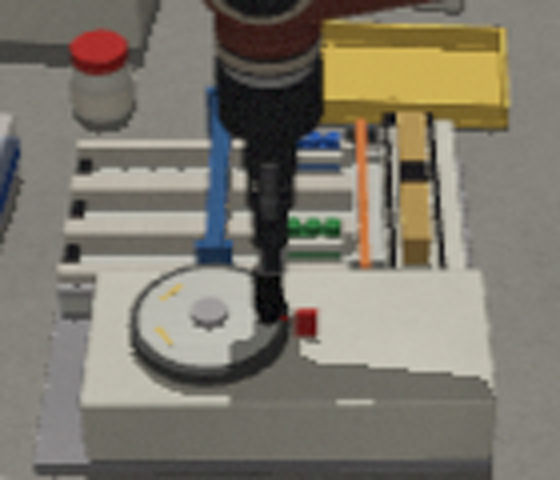

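The fingers line up with the knob at (268,290) in the crop. Descend.

Call:
drive_tool([
  {"rotation": [-0.001, 0, 0], "xyz": [0.015, 0.001, 0.001], "hand": 0.5},
  {"rotation": [-0.001, 0, 0], "xyz": [0.015, 0.001, 0.001], "hand": 0.5},
  {"rotation": [-0.001, 0, 0], "xyz": [0.014, 0, 0], "hand": 0.5},
  {"rotation": [0, 0, 0], "xyz": [0.006, 0, 0], "hand": 0.5},
  {"rotation": [0, 0, 0], "xyz": [0, 0, 0], "hand": 0.5},
], force=30)

```text
time: 20.57
eef_pos: [0.5542, 0.0906, 0.1854]
ee_rot: [-0.026, 0.705, 0.024, 0.709]
ft_force: [-0.3, 0.1, 0.8]
width: 0.498
```

```bash
python3 -c "
from h import *
plan((.553,.092,.18),94.26,max_mm=.02)"
```

```text
t 20.57 pos [0.5542 0.0906 0.1854] yaw 94.1 w 0.498 F [-0.3  0.1  0.8] q6 -1.61
([-0.003, 0.006, 0.002], [0.0054, 0.0015, -0.0011])
```

Call:
drive_tool([
  {"rotation": [-0.002, 0.005, 0.001], "xyz": [0.005, 0.001, -0.001], "hand": 0.5},
  {"rotation": [0, 0, 0], "xyz": [0.002, 0, 0], "hand": 0.2},
  {"rotation": [0, 0, 0], "xyz": [0, 0, 0], "hand": 0.2},
  {"rotation": [0, 0, 0], "xyz": [0, 0, 0], "hand": 0.2},
  {"rotation": [0, 0, 0], "xyz": [0, 0, 0], "hand": 0.2},
])

```text
time: 20.98
eef_pos: [0.5537, 0.0915, 0.1799]
ee_rot: [-0.026, 0.705, 0.026, 0.708]
ft_force: [0.9, 0.8, -1.8]
width: 0.273
```

```bash
cat > knob.py <<'E'
from h import *
s,p,r=pose()
H=P(0,.187)
g=p+r.apply([.055,0,0]);d=inP(g)-[0,.187]
th=np.arctan2(d[1],-d[0]);print("t",round(s["time"],2),"z",round(p[2],4),"yaw",round(yawof(r),2),"w",round(s["width"],3),"F",np.round(s["ft_force"],1),"rel",np.round(d,4),"rad",round(np.hypot(*d),4),"theta",round(th,3),"deg",round(np.degrees(th),1))
c=r.inv()*target(94.26);print("rotcorr",np.round(c.as_rotvec(),3))
E
python3 knob.py
```

```text
t 20.98 z 0.1799 yaw 94.19 w 0.273 F [ 0.9  0.8 -1.8] rel [-0.045  -0.0006] rad 0.045 theta -0.013 deg -0.7
rotcorr [-0.001  0.003  0.001]
```

The knob is gripped and the kinematics agree (radius 45.0 mm, theta -0.01). Now turn.

```bash
cat >> knob.py <<'E'
import sys
st=float(sys.argv[1]) if len(sys.argv)>1 else .13
q=d.copy()
for i in range(5):
    t2=th+st*(i+1);n=.045*np.array([-np.cos(t2),np.sin(t2)]);e=n-q;print("y %.4f z %.4f"%(e[1],e[0]),end=" | ");q=n
print()
E
python3 knob.py .11
```

```text
t 20.98 z 0.1799 yaw 94.19 w 0.273 F [ 0.9  0.8 -1.8] rel [-0.045  -0.0006] rad 0.045 theta -0.013 deg -0.7
rotcorr [-0.001  0.003  0.001]
y 0.0049 z 0.0002 | y 0.0049 z 0.0008 | y 0.0048 z 0.0013 | y 0.0046 z 0.0018 | y 0.0044 z 0.0023 |
```

Call:
drive_tool([
  {"rotation": [0, 0.002, 0], "xyz": [0, 0.005, 0], "hand": 0.2},
  {"rotation": [0, 0, 0], "xyz": [0, 0.005, 0.001], "hand": 0.2},
  {"rotation": [0, 0, 0], "xyz": [0, 0.005, 0.001], "hand": 0.2},
  {"rotation": [0, 0, 0], "xyz": [0, 0.005, 0.002], "hand": 0.2},
  {"rotation": [0, 0, 0], "xyz": [0, 0.004, 0.002], "hand": 0.2},
])

```text
time: 21.4
eef_pos: [0.5582, 0.1148, 0.1799]
ee_rot: [-0.028, 0.706, 0.023, 0.707]
ft_force: [-0.7, -4.4, -2.4]
width: 0.275
```

```bash
python3 knob.py .13
```

```text
t 21.4 z 0.1799 yaw 94.1 w 0.275 F [-0.7 -4.4 -2.4] rel [-0.0389  0.022 ] rad 0.0447 theta 0.514 deg 29.5
rotcorr [-0.003  0.001  0.008]
y 0.0051 z 0.0029 | y 0.0044 z 0.0038 | y 0.0039 z 0.0044 | y 0.0033 z 0.0048 | y 0.0027 z 0.0052 |
```

Smooth. Continue.

Call:
drive_tool([
  {"rotation": [-0.002, 0, 0.006], "xyz": [0, 0.005, 0.003], "hand": 0.2},
  {"rotation": [0, 0, 0], "xyz": [0, 0.0044, 0.004], "hand": 0.2},
  {"rotation": [0, 0, 0], "xyz": [0, 0.004, 0.0044], "hand": 0.2},
  {"rotation": [0, 0, 0], "xyz": [0, 0.0033, 0.005], "hand": 0.2},
  {"rotation": [0, 0, 0], "xyz": [0, 0.0027, 0.005], "hand": 0.2},
])

```text
time: 21.82
eef_pos: [0.5781, 0.1353, 0.1799]
ee_rot: [-0.031, 0.708, 0.023, 0.705]
ft_force: [-2.2, -6.8, 0.2]
width: 0.267
```

```bash
python3 knob.py .13
```

```text
t 21.82 z 0.1799 yaw 94.33 w 0.267 F [-2.2 -6.8  0.2] rel [-0.0179  0.0407] rad 0.0444 theta 1.157 deg 66.3
rotcorr [ 0.001 -0.005  0.012]
y 0.0025 z 0.0053 | y 0.0013 z 0.0057 | y 0.0005 z 0.0058 | y -0.0002 z 0.0058 | y -0.0010 z 0.0058 |
```

Call:
drive_tool([
  {"rotation": [0, -0.003, 0.008], "xyz": [0, 0.0025, 0.0053], "hand": 0.2},
  {"rotation": [0, -0.001, 0.003], "xyz": [0, 0.0013, 0.0057], "hand": 0.2},
  {"rotation": [0, 0, 0], "xyz": [0, 0.0005, 0.0058], "hand": 0.2},
  {"rotation": [0, 0, 0], "xyz": [0, 0, 0.0058], "hand": 0.2},
  {"rotation": [0, 0, 0], "xyz": [0, -0.001, 0.0058], "hand": 0.2},
])

```text
time: 22.23
eef_pos: [0.6048, 0.14, 0.1799]
ee_rot: [-0.031, 0.712, 0.024, 0.701]
ft_force: [-6.6, -5.5, 2.2]
width: 0.271
```

```bash
python3 knob.py .13
```

```text
t 22.23 z 0.1799 yaw 94.45 w 0.271 F [-6.6 -5.5  2.2] rel [0.0085 0.0436] rad 0.0444 theta 1.764 deg 101.0
rotcorr [ 0.003 -0.015  0.009]
y -0.0009 z 0.0058 | y -0.0022 z 0.0054 | y -0.0029 z 0.0051 | y -0.0035 z 0.0047 | y -0.0041 z 0.0042 |
```

Call:
drive_tool([
  {"rotation": [0.002, -0.01, 0.006], "xyz": [0, -0.001, 0.0058], "hand": 0.2},
  {"rotation": [0, -0.004, 0.002], "xyz": [0, -0.002, 0.0054], "hand": 0.2},
  {"rotation": [0, 0, 0], "xyz": [0, -0.003, 0.005], "hand": 0.2},
  {"rotation": [0, 0, 0], "xyz": [0, -0.0035, 0.0047], "hand": 0.2},
  {"rotation": [0, 0, 0], "xyz": [0, -0.004, 0.0042], "hand": 0.2},
])

```text
time: 22.65
eef_pos: [0.6276, 0.1304, 0.1799]
ee_rot: [-0.028, 0.714, 0.027, 0.699]
ft_force: [-6.3, -0.8, 1.5]
width: 0.274
```

```bash
python3 knob.py .1; python3 look.py 15; python3 knob.py .1
```

```text
t 22.65 z 0.1799 yaw 94.47 w 0.274 F [-6.3 -0.8  1.5] rel [0.0303 0.0327] rad 0.0445 theta 2.318 deg 132.8
rotcorr [ 0.004 -0.02   0.002]
y -0.0029 z 0.0035 | y -0.0035 z 0.0028 | y -0.0038 z 0.0024 | y -0.0040 z 0.0020 | y -0.0042 z 0.0016 | 
blue 286.0 [341.2 188.5] [ 0.6146 -0.091   0.078 ] [9.4839e+01 2.1600e-01 2.9000e-02] [ 2.01451088e-03 -4.20004416e-05]
blue 42.0 [359.6 170.5] [ 0.667  -0.1425  0.078 ] [5.455 0.055 0.01 ] [ 0.05046153 -0.05529254]
green 41.0 [319.2 173. ] [ 0.6579 -0.0277  0.078 ] [4.298 0.058 0.01 ] [0.0499058  0.05983523]
knob 26.5 [260. 185.] [0.61148861 0.13205019 0.148     ] [0.01545648 0.22261703] 113.45907502986816
22.75 [0.6283 0.1298 0.1799] 94.44 0.2710867666878812 [0.032  0.2191]
t 22.75 z 0.1799 yaw 94.44 w 0.271 F [-2.5 -2.5 -0.1] rel [0.031  0.0319] rad 0.0445 theta 2.342 deg 134.2
rotcorr [ 0.003 -0.018  0.003]
y -0.0030 z 0.0034 | y -0.0036 z 0.0027 | y -0.0038 z 0.0023 | y -0.0041 z 0.0020 | y -0.0042 z 0.0015 |
```

View pics/c15s.png

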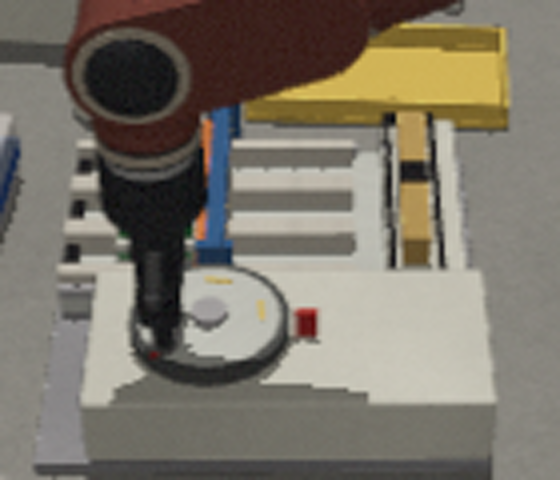

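Both strips passed the arch, at x of about +50 and upright. On to half a turn.

Call:
drive_tool([
  {"rotation": [0.002, -0.012, 0.002], "xyz": [0, -0.003, 0.0034], "hand": 0.2},
  {"rotation": [0.001, -0.005, 0], "xyz": [0, -0.0036, 0.0027], "hand": 0.2},
  {"rotation": [0, 0, 0], "xyz": [0, -0.004, 0.0023], "hand": 0.2},
  {"rotation": [0, 0, 0], "xyz": [0, -0.004, 0.002], "hand": 0.2},
  {"rotation": [0, 0, 0], "xyz": [0, -0.0042, 0.0015], "hand": 0.2},
])

```text
time: 23.17
eef_pos: [0.6383, 0.1169, 0.18]
ee_rot: [-0.026, 0.711, 0.03, 0.702]
ft_force: [-2.1, 3.5, -0.7]
width: 0.272
```

```bash
python3 knob.py .1
```

```text
t 23.17 z 0.18 yaw 94.47 w 0.272 F [-2.1  3.5 -0.7] rel [0.0404 0.0189] rad 0.0446 theta 2.705 deg 155.0
rotcorr [ 0.004 -0.012 -0.006]
y -0.0040 z 0.0020 | y -0.0043 z 0.0013 | y -0.0044 z 0.0008 | y -0.0045 z 0.0004 | y -0.0045 z -0.0001 |
```

Call:
drive_tool([
  {"rotation": [0.002, -0.008, -0.003], "xyz": [0, -0.004, 0.002], "hand": 0.2},
  {"rotation": [0.001, -0.003, -0.001], "xyz": [0, -0.0043, 0.0013], "hand": 0.2},
  {"rotation": [0, 0, 0], "xyz": [0, -0.0044, 0.0008], "hand": 0.2},
  {"rotation": [0, 0, 0], "xyz": [0, -0.0045, 0.0004], "hand": 0.2},
  {"rotation": [0, 0, 0], "xyz": [0, -0.0045, 0], "hand": 0.2},
])

```text
time: 23.58
eef_pos: [0.644, 0.0966, 0.1799]
ee_rot: [-0.025, 0.708, 0.029, 0.705]
ft_force: [-2.5, 3.3, 0.0]
width: 0.271
```

```bash
python3 knob.py .11
```

```text
t 23.58 z 0.1799 yaw 94.4 w 0.271 F [-2.5  3.3  0. ] rel [ 0.045  -0.0019] rad 0.0451 theta -3.1 deg -177.6
rotcorr [ 0.003 -0.004 -0.006]
y -0.0049 z -0.0006 | y -0.0048 z -0.0010 | y -0.0047 z -0.0015 | y -0.0045 z -0.0020 | y -0.0043 z -0.0025 |
```

Call:
drive_tool([
  {"rotation": [0.002, -0.002, -0.003], "xyz": [0, -0.005, -0.0006], "hand": 0.2},
  {"rotation": [0, 0, 0], "xyz": [0, -0.0048, -0.001], "hand": 0.2},
  {"rotation": [0, 0, 0], "xyz": [0, -0.0047, -0.0015], "hand": 0.2},
  {"rotation": [0, 0, 0], "xyz": [0, -0.0045, -0.002], "hand": 0.2},
  {"rotation": [0, 0, 0], "xyz": [0, -0.0043, -0.0025], "hand": 0.2},
])

```text
time: 24.0
eef_pos: [0.638, 0.0717, 0.1799]
ee_rot: [-0.024, 0.707, 0.028, 0.706]
ft_force: [-3.3, 5.5, -0.1]
width: 0.274
```

```bash
python3 knob.py .13
```

```text
t 24.0 z 0.1799 yaw 94.27 w 0.274 F [-3.3  5.5 -0.1] rel [ 0.0374 -0.0262] rad 0.0457 theta -2.53 deg -145.0
rotcorr [ 0.    -0.001 -0.006]
y -0.0042 z -0.0042 | y -0.0040 z -0.0042 | y -0.0035 z -0.0047 | y -0.0028 z -0.0051 | y -0.0021 z -0.0054 |
```

Call:
drive_tool([
  {"rotation": [0, 0, -0.004], "xyz": [0, -0.0042, -0.0042], "hand": 0.2},
  {"rotation": [0, 0, 0], "xyz": [0, -0.004, -0.0042], "hand": 0.2},
  {"rotation": [0, 0, 0], "xyz": [0, -0.0035, -0.0047], "hand": 0.2},
  {"rotation": [0, 0, 0], "xyz": [0, -0.0028, -0.005], "hand": 0.2},
  {"rotation": [0, 0, 0], "xyz": [0, -0.002, -0.0054], "hand": 0.2},
])

```text
time: 24.42
eef_pos: [0.6163, 0.0526, 0.1799]
ee_rot: [-0.024, 0.704, 0.028, 0.709]
ft_force: [2.2, 7.1, -1.2]
width: 0.271
```

```bash
python3 knob.py .13
```

```text
t 24.42 z 0.1799 yaw 94.2 w 0.271 F [ 2.2  7.1 -1.2] rel [ 0.0147 -0.0436] rad 0.046 theta -1.895 deg -108.6
rotcorr [-0.001  0.006 -0.007]
y -0.0005 z -0.0060 | y -0.0008 z -0.0058 | y 0.0000 z -0.0058 | y 0.0008 z -0.0058 | y 0.0015 z -0.0056 |
```

Call:
drive_tool([
  {"rotation": [0, 0.004, -0.004], "xyz": [0, -0.0005, -0.006], "hand": 0.2},
  {"rotation": [0, 0.001, -0.001], "xyz": [0, -0.0008, -0.0058], "hand": 0.2},
  {"rotation": [0, 0, 0], "xyz": [0, 0, -0.0058], "hand": 0.2},
  {"rotation": [0, 0, 0], "xyz": [0, 0.0008, -0.0058], "hand": 0.2},
  {"rotation": [0, 0, 0], "xyz": [0, 0.0015, -0.0056], "hand": 0.2},
])

```text
time: 24.83
eef_pos: [0.5887, 0.05, 0.1799]
ee_rot: [-0.024, 0.701, 0.026, 0.712]
ft_force: [5.0, 4.0, -3.7]
width: 0.276
```

```bash
python3 knob.py .13
```

```text
t 24.83 z 0.1799 yaw 94.08 w 0.276 F [ 5.   4.  -3.7] rel [-0.0125 -0.0443] rad 0.0461 theta -1.296 deg -74.3
rotcorr [-0.003  0.015 -0.003]
y 0.0030 z -0.0052 | y 0.0026 z -0.0052 | y 0.0033 z -0.0048 | y 0.0039 z -0.0044 | y 0.0044 z -0.0038 |
```

Call:
drive_tool([
  {"rotation": [-0.002, 0.01, -0.001], "xyz": [0, 0.003, -0.0052], "hand": 0.2},
  {"rotation": [0, 0.004, 0], "xyz": [0, 0.0026, -0.0052], "hand": 0.2},
  {"rotation": [0, 0, 0], "xyz": [0, 0.0033, -0.0048], "hand": 0.2},
  {"rotation": [0, 0, 0], "xyz": [0, 0.004, -0.0044], "hand": 0.2},
  {"rotation": [0, 0, 0], "xyz": [0, 0.0044, -0.0038], "hand": 0.2},
])

```text
time: 25.25
eef_pos: [0.5666, 0.0621, 0.1799]
ee_rot: [-0.026, 0.7, 0.023, 0.713]
ft_force: [5.9, -0.6, -3.7]
width: 0.273
```

```bash
python3 knob.py .09
```

```text
t 25.25 z 0.1799 yaw 94.04 w 0.273 F [ 5.9 -0.6 -3.7] rel [-0.0335 -0.0311] rad 0.0457 theta -0.749 deg -42.9
rotcorr [-0.004  0.018  0.005]
y 0.0036 z -0.0021 | y 0.0033 z -0.0023 | y 0.0035 z -0.0020 | y 0.0037 z -0.0017 | y 0.0038 z -0.0014 |
```

Call:
drive_tool([
  {"rotation": [-0.003, 0.012, 0.003], "xyz": [0, 0.0036, -0.0021], "hand": 0.2},
  {"rotation": [0, 0.004, 0.001], "xyz": [0, 0.0033, -0.0023], "hand": 0.2},
  {"rotation": [0, 0, 0], "xyz": [0, 0.0035, -0.002], "hand": 0.2},
  {"rotation": [0, 0, 0], "xyz": [0, 0.0037, -0.0017], "hand": 0.2},
  {"rotation": [0, 0, 0], "xyz": [0, 0.0038, -0.0014], "hand": 0.2},
])

```text
time: 25.67
eef_pos: [0.5571, 0.0767, 0.1799]
ee_rot: [-0.028, 0.704, 0.023, 0.71]
ft_force: [3.5, -2.5, -3.6]
width: 0.272
```

```bash
python3 knob.py .06
```

```text
t 25.67 z 0.1799 yaw 94.13 w 0.272 F [ 3.5 -2.5 -3.6] rel [-0.0425 -0.016 ] rad 0.0454 theta -0.36 deg -20.6
rotcorr [-0.002  0.008  0.007]
y 0.0027 z -0.0005 | y 0.0026 z -0.0007 | y 0.0026 z -0.0006 | y 0.0027 z -0.0004 | y 0.0027 z -0.0002 |
```

Call:
drive_tool([
  {"rotation": [-0.001, 0.005, 0.004], "xyz": [0, 0.0027, -0.0005], "hand": 0.2},
  {"rotation": [0, 0.001, 0.001], "xyz": [0, 0.0026, -0.0007], "hand": 0.2},
  {"rotation": [0, 0, 0], "xyz": [0, 0.0026, -0.0006], "hand": 0.2},
  {"rotation": [0, 0, 0], "xyz": [0, 0.002, -0.0003], "hand": 0.2},
  {"rotation": [0, 0, 0], "xyz": [0, 0.001, 0], "hand": 0.2},
])

```text
time: 26.08
eef_pos: [0.5542, 0.0875, 0.1799]
ee_rot: [-0.028, 0.706, 0.024, 0.708]
ft_force: [3.8, -1.6, -3.4]
width: 0.272
```

```bash
python3 knob.py .06
```

```text
t 26.08 z 0.1799 yaw 94.21 w 0.272 F [ 3.8 -1.6 -3.4] rel [-0.0449 -0.0049] rad 0.0452 theta -0.109 deg -6.2
rotcorr [-0.001  0.003  0.005]
y 0.0027 z -0.0001 | y 0.0027 z -0.0000 | y 0.0027 z 0.0001 | y 0.0027 z 0.0003 | y 0.0027 z 0.0004 |
```

Call:
drive_tool([
  {"rotation": [0, 0.002, 0.003], "xyz": [0, 0.002, 0], "hand": 0.2},
  {"rotation": [0, 0, 0], "xyz": [0, 0.0016, 0], "hand": 0.2},
  {"rotation": [0, 0, 0], "xyz": [0, 0.0005, 0], "hand": 0.2},
  {"rotation": [0, 0, 0], "xyz": [0, 0, 0], "hand": 0.2},
])

```text
time: 26.42
eef_pos: [0.5538, 0.0917, 0.1799]
ee_rot: [-0.027, 0.707, 0.025, 0.707]
ft_force: [3.0, -2.8, -3.6]
width: 0.273
```

```bash
python3 knob.py .06
```

```text
t 26.42 z 0.1799 yaw 94.23 w 0.273 F [ 3.  -2.8 -3.6] rel [-0.0451 -0.0005] rad 0.0451 theta -0.011 deg -0.6
rotcorr [-0.     0.     0.003]
y 0.0027 z 0.0001 | y 0.0027 z 0.0002 | y 0.0027 z 0.0004 | y 0.0026 z 0.0005 | y 0.0026 z 0.0007 |
```

Back at theta = -0.011, matching the start. Release and rise.

Call:
drive_tool([
  {"rotation": [0, 0, 0], "xyz": [0, 0, 0], "hand": 0.2},
  {"rotation": [0, 0, 0], "xyz": [0, 0, 0], "hand": 0.5},
  {"rotation": [0, 0, 0], "xyz": [0, 0, 0], "hand": 0.5},
  {"rotation": [0, 0, 0], "xyz": [-0.02, 0, 0], "hand": 0.5},
  {"rotation": [0, 0, 0], "xyz": [-0.04, 0, 0], "hand": 0.5},
])

```text
time: 26.83
eef_pos: [0.5478, 0.093, 0.2321]
ee_rot: [-0.026, 0.715, 0.026, 0.698]
ft_force: [0.9, 0.8, -0.8]
width: 0.499
```

Call:
drive_tool([
  {"rotation": [0, 0, 0], "xyz": [-0.04, 0, 0], "hand": 0.5},
  {"rotation": [0, 0, 0], "xyz": [0, -0.01, -0.04], "hand": 0.5},
  {"rotation": [0, 0, 0], "xyz": [0, -0.01, -0.04], "hand": 0.5},
  {"rotation": [0, 0, 0], "xyz": [0, -0.01, -0.03], "hand": 0.5},
  {"rotation": [0, 0, 0], "xyz": [0, 0, 0], "hand": 0.5},
])

```text
time: 27.25
eef_pos: [0.4421, 0.0565, 0.2883]
ee_rot: [-0.026, 0.711, 0.029, 0.702]
ft_force: [0.3, -0.2, -0.2]
width: 0.499
```

```bash
python3 look.py 16
```

```text
blue 310.0 [341.  188.5] [ 0.6146 -0.0905  0.078 ] [9.4839e+01 2.1600e-01 2.9000e-02] [0.00200958 0.00044306]
blue 44.0 [359.5 166. ] [ 0.6799 -0.1421  0.078 ] [0.729 0.057 0.009] [ 0.06333671 -0.05585281]
green 41.0 [318.9 169. ] [ 0.6695 -0.0267  0.078 ] [4.507 0.058 0.01 ] [0.06152113 0.06003138]
knob 31.5 [274.3 208.4] [0.54829283 0.09168801 0.148     ] [-0.05056109  0.18705733] 0.0649630841008454
27.35 [0.4452 0.0571 0.2891] 94.46 0.5014662468910036 [-0.1559  0.1602]
```

View pics/c16t.png

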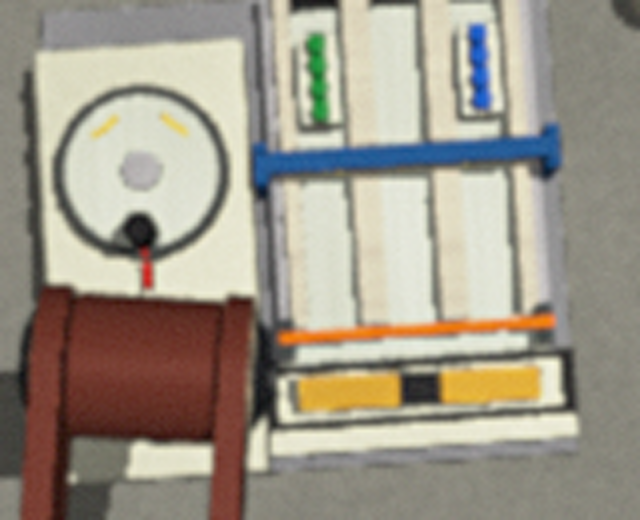

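View pics/s16.png

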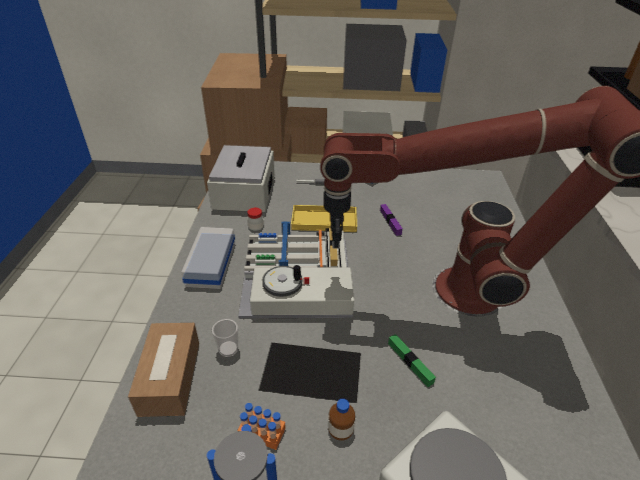

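The wheel is at its pointer (knob within 1.4° of its start position) and the pusher is drawn back. Strips are at press (63,-56) for blue and (61.5,60) for green. Fetch green first.

```bash
python3 -c "
from h import *
print(P(.0625,.0585),P(.064,-.0575))
plan((*P(.0625,.0585)[:2],.22),94.26,max_mm=.036)"
```

```text
[ 0.67058501 -0.02812192  0.        ] [ 0.68069175 -0.14369053  0.        ]
t 27.35 pos [0.4452 0.0571 0.2891] yaw 94.46 w 0.501 F [ 1.  -0.6 -1. ] q6 -1.69
([0.001, -0.001, -0.001], [0.0095, -0.0147, 0.0312])
([0.0, -0.001, -0.001], [0.0096, -0.0147, 0.0312])
([0.001, -0.001, -0.001], [0.0096, -0.0146, 0.0312])
([0.0, -0.001, -0.0], [0.0097, -0.0146, 0.0313])
([0.001, -0.001, -0.001], [0.0097, -0.0146, 0.0312])
([0.0, -0.001, -0.0], [0.0098, -0.0146, 0.0312])
([0.001, -0.002, -0.001], [0.0098, -0.0145, 0.0313])
```

Call:
drive_tool([
  {"rotation": [0, -0.001, -0.001], "xyz": [0.004, -0.015, 0.031], "hand": 0.55},
  {"rotation": [0, -0.001, -0.001], "xyz": [0.004, -0.015, 0.031], "hand": 0.55},
  {"rotation": [0, -0.001, -0.001], "xyz": [0.006, -0.014, 0.031], "hand": 0.55},
  {"rotation": [0, -0.001, 0], "xyz": [0.01, -0.014, 0.031], "hand": 0.55},
  {"rotation": [0, -0.001, -0.001], "xyz": [0.01, -0.014, 0.031], "hand": 0.55},
], force=28)

```text
time: 27.77
eef_pos: [0.6125, 0.0002, 0.2567]
ee_rot: [-0.028, 0.705, 0.031, 0.708]
ft_force: [0.1, 0.2, 1.5]
width: 0.548
```

Call:
drive_tool([
  {"rotation": [0, -0.001, 0], "xyz": [0.01, -0.01, 0.026], "hand": 0.55},
  {"rotation": [0, -0.001, 0], "xyz": [0.008, -0.006, 0.015], "hand": 0.55},
  {"rotation": [0, 0, 0], "xyz": [0, 0, 0], "hand": 0.55},
  {"rotation": [0, 0, 0], "xyz": [0, 0, 0], "hand": 0.55},
])

```text
time: 28.1
eef_pos: [0.6648, -0.0136, 0.2308]
ee_rot: [-0.027, 0.706, 0.032, 0.707]
ft_force: [0.1, -0.2, -0.2]
width: 0.552
```

```bash
python3 -c "
from h import *
plan((*P(.0625,.0585)[:2],.175),94.26,max_mm=.02)"
```

```text
t 28.1 pos [ 0.6648 -0.0136  0.2308] yaw 94.75 w 0.552 F [ 0.1 -0.2 -0.2] q6 -1.79
([0.003, 0.0, -0.002], [0.0186, -0.0051, 0.0015])
([0.003, 0.0, -0.003], [0.0186, -0.0051, 0.0015])
([0.003, 0.001, -0.002], [0.0186, -0.0051, 0.0015])
```

Call:
drive_tool([
  {"rotation": [0.003, 0, -0.002], "xyz": [0.016, -0.006, 0.001], "hand": 0.55},
  {"rotation": [0.003, 0, -0.002], "xyz": [0.016, -0.006, 0.001], "hand": 0.55},
  {"rotation": [0.003, 0, -0.002], "xyz": [0.014, -0.003, 0.001], "hand": 0.55},
  {"rotation": [0, 0, 0], "xyz": [0.004, 0, 0], "hand": 0.55},
  {"rotation": [0, 0, 0], "xyz": [0, 0, 0], "hand": 0.55},
])

```text
time: 28.52
eef_pos: [0.6697, -0.0252, 0.1798]
ee_rot: [-0.026, 0.706, 0.028, 0.707]
ft_force: [-0.1, 0.8, -0.4]
width: 0.549
```

```bash
python3 -c "
from h import *
plan((*P(.0625,.0585)[:2],.132),94.26,max_mm=.015)
s=snap('side','s17.png');cv2.imwrite('pics/c17s.png',cv2.resize(s[200:320,230:370],None,fx=4,fy=4,interpolation=2))"
```

```text
t 28.52 pos [ 0.6697 -0.0252  0.1798] yaw 94.38 w 0.549 F [-0.1  0.8 -0.4] q6 -1.8
([0.001, 0.0, -0.001], [0.0119, -0.0008, 0.0001])
([0.0, 0.0, -0.001], [0.012, -0.0008, 0.0002])
([0.001, 0.001, -0.001], [0.012, -0.0007, 0.0001])
([0.0, 0.0, -0.0], [0.0119, -0.0008, 0.0002])
```

View pics/c17s.png

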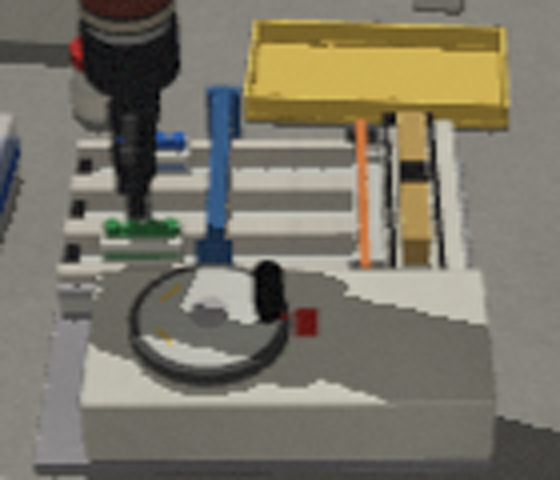

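The gripper is over green's middle at (143,225). Descend and grip.

Call:
drive_tool([
  {"rotation": [0, 0, -0.001], "xyz": [0.012, -0.001, 0], "hand": 0.55},
  {"rotation": [0, 0, -0.001], "xyz": [0.012, -0.001, 0], "hand": 0.55},
  {"rotation": [0, 0, 0], "xyz": [0.012, -0.001, 0], "hand": 0.55},
  {"rotation": [0, 0, 0], "xyz": [0.008, 0, 0], "hand": 0.55},
  {"rotation": [0, 0, 0], "xyz": [0, 0, 0], "hand": 0.55},
])

```text
time: 28.98
eef_pos: [0.6709, -0.0272, 0.1355]
ee_rot: [-0.027, 0.704, 0.028, 0.709]
ft_force: [-0.4, -1.3, -0.4]
width: 0.545
```

```bash
python3 -c "
from h import *
plan((*P(.0625,.0585)[:2],.132),94.26,max_mm=.015)"
```

```text
t 28.98 pos [ 0.6709 -0.0272  0.1355] yaw 94.46 w 0.545 F [-0.4 -1.3 -0.4] q6 -1.8
([0.004, 0.006, -0.0], [0.0035, -0.0009, -0.0004])
```

Call:
drive_tool([
  {"rotation": [0.003, 0.005, 0], "xyz": [0.003, -0.001, 0], "hand": 0.55},
  {"rotation": [0, 0, 0], "xyz": [0, 0, 0], "hand": 0.25},
  {"rotation": [0, 0, 0], "xyz": [0, 0, 0], "hand": 0.25},
  {"rotation": [0, 0, 0], "xyz": [0, 0, 0], "hand": 0.25},
  {"rotation": [0, 0, 0], "xyz": [0, 0, 0], "hand": 0.25},
], force=28)

```text
time: 29.4
eef_pos: [0.6711, -0.0285, 0.1318]
ee_rot: [-0.026, 0.706, 0.026, 0.707]
ft_force: [0.7, 1.0, -1.1]
width: 0.344
```

Call:
drive_tool([
  {"rotation": [0, 0, 0], "xyz": [-0.01, 0, 0], "hand": 0.25},
  {"rotation": [0, 0, 0], "xyz": [-0.03, 0, 0], "hand": 0.25},
  {"rotation": [0, 0, 0], "xyz": [-0.04, 0, 0], "hand": 0.25},
  {"rotation": [0, 0, 0], "xyz": [-0.02, 0, 0], "hand": 0.25},
  {"rotation": [0, 0, 0], "xyz": [0, 0, 0], "hand": 0.25},
])

```text
time: 29.82
eef_pos: [0.6695, -0.0282, 0.2351]
ee_rot: [-0.026, 0.709, 0.027, 0.705]
ft_force: [-0.3, 0.1, -0.1]
width: 0.346
```

```bash
python3 -c "
from h import *
plan((.441,-.34,.22),90.4,max_mm=.036)
s=snap('side','s18.png');cv2.imwrite('pics/c18s.png',cv2.resize(s[180:320,230:370],None,fx=4,fy=4,interpolation=2))"
```

```text
t 29.82 pos [ 0.6695 -0.0282  0.2351] yaw 94.26 w 0.346 F [-0.3  0.1 -0.1] q6 -1.8
([0.006, -0.001, -0.0], [0.0015, -0.0267, -0.0228])
([0.006, -0.0, -0.0], [0.0014, -0.0269, -0.0227])
([0.006, -0.001, -0.0], [0.0014, -0.027, -0.0225])
([0.006, -0.0, -0.0], [0.0014, -0.0271, -0.0223])
([0.006, -0.001, -0.0], [0.0014, -0.0273, -0.0222])
([0.006, -0.0, -0.0], [0.0014, -0.0274, -0.022])
([0.006, -0.001, -0.0], [0.0014, -0.0275, -0.0218])
([0.006, -0.0, -0.0], [0.0014, -0.0277, -0.0217])
([0.006, -0.001, -0.0], [0.0014, -0.0278, -0.0215])
([0.007, -0.0, -0.001], [0.0013, -0.0279, -0.0213])
([0.006, -0.001, -0.0], [0.0013, -0.0281, -0.0212])
```

View pics/c18s.png

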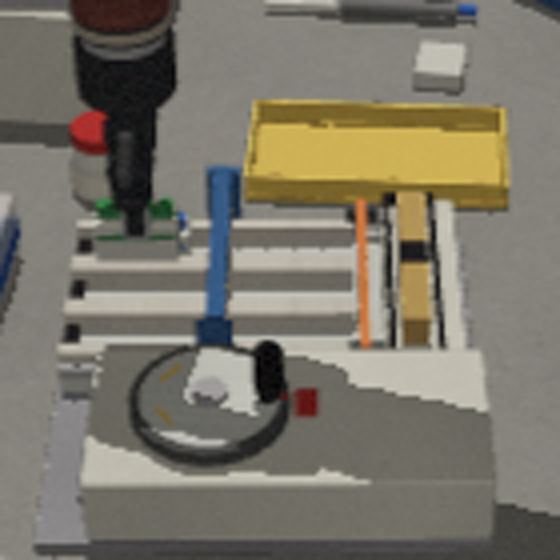

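The green strip is lifted clear (bottom about 0.13). Moving to the tray.

Call:
drive_tool([
  {"rotation": [0.006, -0.001, 0], "xyz": [0, -0.027, -0.023], "hand": 0.25},
  {"rotation": [0.006, 0, 0], "xyz": [0, -0.027, -0.023], "hand": 0.25},
  {"rotation": [0.006, -0.001, 0], "xyz": [0, -0.027, -0.022], "hand": 0.25},
  {"rotation": [0.006, 0, 0], "xyz": [0, -0.027, -0.022], "hand": 0.25},
  {"rotation": [0.006, -0.001, 0], "xyz": [0.001, -0.027, -0.022], "hand": 0.25},
])

```text
time: 30.28
eef_pos: [0.5637, -0.1683, 0.2272]
ee_rot: [-0.017, 0.709, 0.021, 0.705]
ft_force: [0.3, -0.6, -1.7]
width: 0.345
```

Call:
drive_tool([
  {"rotation": [0.006, 0, 0], "xyz": [0.001, -0.027, -0.022], "hand": 0.25},
  {"rotation": [0.006, -0.001, 0], "xyz": [0.001, -0.027, -0.022], "hand": 0.25},
  {"rotation": [0.006, 0, 0], "xyz": [0.002, -0.027, -0.022], "hand": 0.25},
  {"rotation": [0.006, 0, 0], "xyz": [0.002, -0.022, -0.018], "hand": 0.25},
  {"rotation": [0.006, 0, 0], "xyz": [0.002, -0.014, -0.011], "hand": 0.25},
])

```text
time: 30.7
eef_pos: [0.4635, -0.2936, 0.2094]
ee_rot: [-0.004, 0.713, 0.012, 0.701]
ft_force: [-0.6, 0.7, -0.9]
width: 0.348
```

Call:
drive_tool([
  {"rotation": [0, 0, 0], "xyz": [0, 0, 0], "hand": 0.25},
  {"rotation": [0, 0, 0], "xyz": [0, 0, 0], "hand": 0.25},
])

```text
time: 30.87
eef_pos: [0.4596, -0.2954, 0.2053]
ee_rot: [-0.0, 0.714, 0.011, 0.7]
ft_force: [0.1, 0.3, -0.3]
width: 0.345
```

```bash
python3 -c "
from h import *
plan((.441,-.34,.135),90.4,max_mm=.025)"
```

```text
t 30.87 pos [ 0.4596 -0.2954  0.2053] yaw 90.86 w 0.345 F [ 0.1  0.3 -0.3] q6 -2.29
([0.002, -0.005, -0.004], [0.0175, -0.0113, -0.0045])
([0.002, -0.005, -0.004], [0.0175, -0.0113, -0.0045])
([0.002, -0.005, -0.003], [0.0175, -0.0112, -0.0046])
([0.002, -0.006, -0.004], [0.0176, -0.0112, -0.0046])
```

Call:
drive_tool([
  {"rotation": [0.002, -0.005, -0.004], "xyz": [0.015, -0.013, -0.005], "hand": 0.25},
  {"rotation": [0.002, -0.005, -0.004], "xyz": [0.015, -0.013, -0.005], "hand": 0.25},
  {"rotation": [0.002, -0.005, -0.003], "xyz": [0.015, -0.012, -0.005], "hand": 0.25},
  {"rotation": [0, -0.005, -0.003], "xyz": [0.012, -0.006, -0.003], "hand": 0.25},
  {"rotation": [0, 0, 0], "xyz": [0, 0, 0], "hand": 0.25},
])

```text
time: 31.28
eef_pos: [0.4429, -0.3358, 0.1428]
ee_rot: [-0.004, 0.707, 0.007, 0.707]
ft_force: [-0.3, 0.4, -1.3]
width: 0.346
```

Call:
drive_tool([
  {"rotation": [0, 0, 0], "xyz": [0, 0, 0], "hand": 0.25},
])

```text
time: 31.37
eef_pos: [0.443, -0.3348, 0.1418]
ee_rot: [-0.003, 0.708, 0.008, 0.706]
ft_force: [0.9, -0.8, -0.8]
width: 0.348
```

```bash
python3 -c "
from h import *
plan((.441,-.34,.108),90.4,max_mm=.015)
s=snap('side','s19.png');cv2.imwrite('pics/c19s.png',cv2.resize(s[180:260,270:380],None,fx=5,fy=5,interpolation=2))"
```

```text
t 31.37 pos [ 0.443  -0.3348  0.1418] yaw 90.87 w 0.348 F [ 0.9 -0.8 -0.8] q6 -2.37
([0.003, -0.001, -0.002], [0.0113, -0.0018, -0.0007])
([0.003, -0.0, -0.002], [0.0112, -0.0018, -0.0007])
([0.002, -0.001, -0.002], [0.0113, -0.0018, -0.0007])
```

View pics/c19s.png

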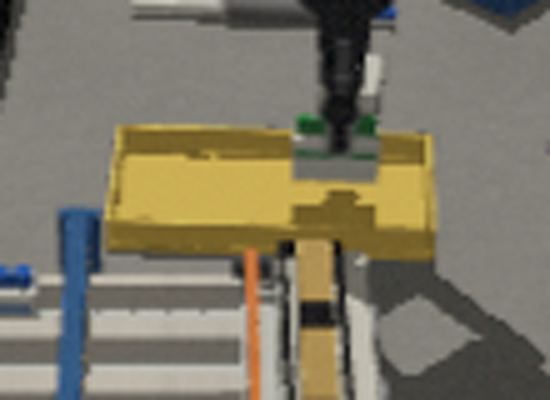

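The strip is inside the tray's outline (x about 335 of 110–435). Lower it.

Call:
drive_tool([
  {"rotation": [0.003, 0, -0.002], "xyz": [0.012, -0.002, -0.001], "hand": 0.25},
  {"rotation": [0.002, 0, -0.002], "xyz": [0.01, -0.002, -0.001], "hand": 0.25},
  {"rotation": [0.002, 0, -0.001], "xyz": [0.007, -0.001, 0], "hand": 0.25},
  {"rotation": [0, 0, 0], "xyz": [0.002, 0, 0], "hand": 0.25},
])

```text
time: 31.75
eef_pos: [0.4435, -0.3386, 0.1107]
ee_rot: [-0.005, 0.707, 0.003, 0.708]
ft_force: [-0.4, 0.6, -1.4]
width: 0.344
```

```bash
python3 -c "
from h import *
plan((.441,-.34,.107),90.4,max_mm=.015)"
```

```text
t 31.75 pos [ 0.4435 -0.3386  0.1107] yaw 90.67 w 0.344 F [-0.4  0.6 -1.4] q6 -2.37
([0.005, 0.001, 0.002], [0.0037, -0.0014, -0.0026])
```

Call:
drive_tool([
  {"rotation": [0, 0, 0], "xyz": [0.002, 0, 0], "hand": 0.25},
  {"rotation": [0, 0, 0], "xyz": [0.001, 0, 0], "hand": 0.25},
  {"rotation": [0, 0, 0], "xyz": [0.001, 0, 0], "hand": 0.25},
])

```text
time: 32.0
eef_pos: [0.4437, -0.3382, 0.1061]
ee_rot: [-0.004, 0.707, 0.004, 0.707]
ft_force: [-3.9, 2.3, 10.4]
width: 0.34
```

On the floor (10 N). Release and rise, then go for blue.

Call:
drive_tool([
  {"rotation": [0, 0, 0], "xyz": [-0.001, 0, 0], "hand": 0.55},
  {"rotation": [0, 0, 0], "xyz": [0, 0, 0], "hand": 0.55},
  {"rotation": [0, 0, 0], "xyz": [-0.015, 0, 0], "hand": 0.55},
  {"rotation": [0, 0, 0], "xyz": [-0.035, 0, 0], "hand": 0.55},
  {"rotation": [0, 0, 0], "xyz": [-0.04, 0, 0], "hand": 0.55},
])

```text
time: 32.42
eef_pos: [0.4402, -0.335, 0.1908]
ee_rot: [-0.0, 0.711, 0.008, 0.703]
ft_force: [0.8, -1.0, 1.0]
width: 0.552
```

Call:
drive_tool([
  {"rotation": [0, 0, 0], "xyz": [-0.03, 0, 0], "hand": 0.55},
  {"rotation": [0, 0, 0], "xyz": [0, 0, 0], "hand": 0.55},
])

```text
time: 32.58
eef_pos: [0.4431, -0.3379, 0.2314]
ee_rot: [-0.004, 0.707, 0.004, 0.707]
ft_force: [0.3, -1.1, 0.4]
width: 0.546
```

```bash
python3 look.py 20; python3 -c "
from h import *
plan((*P(.064,-.0575)[:2],.22),94.26,max_mm=.036)"
```

```text
blue 311.5 [341.2 188.5] [ 0.6146 -0.0909  0.078 ] [9.4839e+01 2.1600e-01 2.9000e-02] [2.01352492e-03 5.50201553e-05]
blue 45.5 [359.5 166. ] [ 0.6799 -0.1421  0.078 ] [0.729 0.057 0.009] [ 0.06333671 -0.05585281]
knob 27.5 [274.5 207.5] [0.55066289 0.0912671  0.148     ] [-0.04822882  0.18646165] -0.6395298573871698
32.68 [ 0.4416 -0.3365  0.2262] 90.66 0.5495079338512933 [-0.1887 -0.232 ]
t 32.68 pos [ 0.4416 -0.3365  0.2262] yaw 90.66 w 0.55 F [ 0.6 -0.4  0. ] q6 -2.37
([-0.007, -0.001, -0.001], [0.0007, 0.0211, 0.0268])
([-0.007, -0.001, -0.001], [0.0007, 0.0209, 0.027])
([-0.007, -0.001, -0.001], [0.0007, 0.0207, 0.0271])
([-0.007, -0.0, -0.001], [0.0007, 0.0206, 0.0272])
([-0.007, -0.001, -0.0], [0.0006, 0.0204, 0.0274])
([-0.007, -0.0, -0.001], [0.0007, 0.0201, 0.0275])
([-0.007, -0.001, -0.0], [0.0006, 0.02, 0.0277])
([-0.007, -0.0, -0.001], [0.0007, 0.0198, 0.0278])
([-0.007, -0.001, -0.0], [0.0006, 0.0195, 0.028])
```

View pics/s20.png

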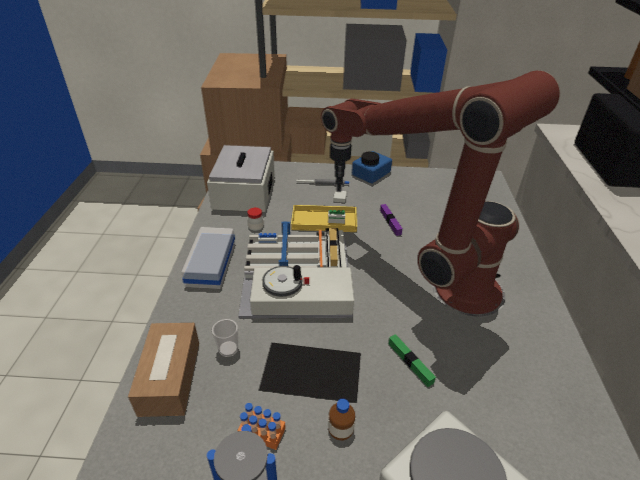

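Green stands in the tray at about (337,217). Blue is unchanged at (359.5,166) in the top view. Going for blue.

Call:
drive_tool([
  {"rotation": [-0.007, -0.001, -0.001], "xyz": [0, 0.021, 0.027], "hand": 0.55},
  {"rotation": [-0.007, -0.001, -0.001], "xyz": [0, 0.021, 0.027], "hand": 0.55},
  {"rotation": [-0.007, -0.001, -0.001], "xyz": [0, 0.021, 0.027], "hand": 0.55},
  {"rotation": [-0.007, 0, -0.001], "xyz": [0, 0.021, 0.027], "hand": 0.55},
  {"rotation": [-0.007, -0.001, 0], "xyz": [0, 0.02, 0.027], "hand": 0.55},
])

```text
time: 33.1
eef_pos: [0.572, -0.2286, 0.2176]
ee_rot: [-0.011, 0.711, 0.015, 0.703]
ft_force: [-0.3, -0.7, -0.3]
width: 0.549
```

Call:
drive_tool([
  {"rotation": [-0.007, 0, -0.001], "xyz": [0, 0.02, 0.027], "hand": 0.55},
  {"rotation": [-0.007, -0.001, 0], "xyz": [0.002, 0.018, 0.027], "hand": 0.55},
  {"rotation": [-0.007, 0, 0], "xyz": [0.003, 0.014, 0.02], "hand": 0.55},
  {"rotation": [-0.007, 0, 0], "xyz": [0.002, 0.006, 0.01], "hand": 0.55},
  {"rotation": [0, 0, 0], "xyz": [0, 0, 0], "hand": 0.55},
])

```text
time: 33.52
eef_pos: [0.6563, -0.1572, 0.1973]
ee_rot: [-0.021, 0.715, 0.03, 0.698]
ft_force: [-0.9, -0.0, 0.2]
width: 0.548
```

```bash
python3 -c "
from h import *
plan((*P(.064,-.0575)[:2],.175),94.26,max_mm=.02)"
```

```text
t 33.52 pos [ 0.6563 -0.1572  0.1973] yaw 94.1 w 0.548 F [-0.9 -0.   0.2] q6 -1.99
([-0.001, -0.012, -0.007], [0.0109, 0.0057, 0.0129])
([-0.002, -0.012, -0.006], [0.0111, 0.0058, 0.0128])
```

Call:
drive_tool([
  {"rotation": [-0.001, -0.012, -0.007], "xyz": [0.004, 0.006, 0.012], "hand": 0.55},
  {"rotation": [-0.001, -0.012, -0.006], "xyz": [0.006, 0.006, 0.01], "hand": 0.55},
  {"rotation": [0, 0, 0], "xyz": [0.003, 0.001, 0.002], "hand": 0.55},
  {"rotation": [0, 0, 0], "xyz": [0, 0, 0], "hand": 0.55},
  {"rotation": [0, 0, 0], "xyz": [0, 0, 0], "hand": 0.55},
])

```text
time: 33.93
eef_pos: [0.6773, -0.1435, 0.1783]
ee_rot: [-0.025, 0.708, 0.025, 0.705]
ft_force: [0.9, -0.2, 0.3]
width: 0.55
```

```bash
python3 -c "
from h import *
plan((*P(.064,-.0575)[:2],.131),94.26,max_mm=.015)
s,p,r=pose();print(inP(p+r.apply([.06,0,0])))
s=snap('side','s21.png');cv2.imwrite('pics/c21s.png',cv2.resize(s[180:260,230:340],None,fx=5,fy=5,interpolation=2))"
```

```text
t 33.93 pos [ 0.6773 -0.1435  0.1783] yaw 94.04 w 0.55 F [ 0.9 -0.2  0.3] q6 -1.96
([-0.001, -0.001, -0.0], [0.0118, -0.0001, 0.0009])
([-0.001, -0.001, -0.0], [0.0118, -0.0001, 0.0009])
([-0.001, -0.001, -0.0], [0.0118, -0.0001, 0.0009])
([-0.001, -0.002, -0.0], [0.0119, -0.0002, 0.0008])
[ 0.06035259 -0.05703404]
```

View pics/c21s.png

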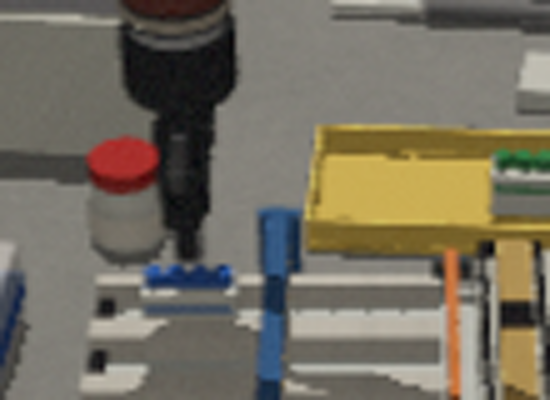

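Over blue (about (189,275) in the crop). Descend and grip.

Call:
drive_tool([
  {"rotation": [-0.001, 0, 0], "xyz": [0.012, 0, 0.001], "hand": 0.55},
  {"rotation": [-0.001, 0, 0], "xyz": [0.012, 0, 0.001], "hand": 0.55},
  {"rotation": [-0.001, 0, 0], "xyz": [0.012, 0, 0], "hand": 0.55},
  {"rotation": [0, 0, 0], "xyz": [0.008, 0, 0], "hand": 0.55},
  {"rotation": [0, 0, 0], "xyz": [0, 0, 0], "hand": 0.55},
])

```text
time: 34.4
eef_pos: [0.6783, -0.1456, 0.1311]
ee_rot: [-0.025, 0.708, 0.025, 0.705]
ft_force: [0.0, 0.4, -0.1]
width: 0.55
```

```bash
python3 -c "
from h import *
plan((*P(.064,-.0575)[:2],.131),94.26,max_mm=.015)"
```

```text
t 34.4 pos [ 0.6783 -0.1456  0.1311] yaw 94.06 w 0.55 F [ 0.   0.4 -0.1] q6 -1.96
([-0.003, -0.004, 0.001], [0.0001, 0.0018, 0.0025])
```

Call:
drive_tool([
  {"rotation": [-0.002, -0.003, 0], "xyz": [0, 0.002, 0.001], "hand": 0.55},
  {"rotation": [0, 0, 0], "xyz": [0, 0, 0], "hand": 0.25},
  {"rotation": [0, 0, 0], "xyz": [0, 0, 0], "hand": 0.25},
  {"rotation": [0, 0, 0], "xyz": [0, 0, 0], "hand": 0.25},
  {"rotation": [0, 0, 0], "xyz": [0, 0, 0], "hand": 0.25},
], force=28)

```text
time: 34.82
eef_pos: [0.6789, -0.1433, 0.13]
ee_rot: [-0.026, 0.707, 0.026, 0.706]
ft_force: [0.4, -0.2, -0.6]
width: 0.346
```

Call:
drive_tool([
  {"rotation": [0, 0, 0], "xyz": [-0.01, 0, 0], "hand": 0.25},
  {"rotation": [0, 0, 0], "xyz": [-0.03, 0, 0], "hand": 0.25},
  {"rotation": [0, 0, 0], "xyz": [-0.04, 0, 0], "hand": 0.25},
  {"rotation": [0, 0, 0], "xyz": [-0.02, 0, 0], "hand": 0.25},
  {"rotation": [0, 0, 0], "xyz": [0, 0, 0], "hand": 0.25},
])

```text
time: 35.23
eef_pos: [0.6779, -0.1426, 0.234]
ee_rot: [-0.025, 0.709, 0.026, 0.704]
ft_force: [0.7, -0.3, -0.5]
width: 0.341
```

```bash
python3 -c "
from h import *
plan((.543,-.34,.22),90.4,max_mm=.03)
s=snap('side','s22.png');cv2.imwrite('pics/c22s.png',cv2.resize(s[160:260,230:340],None,fx=5,fy=5,interpolation=2))
i=snap('top','t22.png')
for a,r,e in rects(i,(45,100,50),(85,255,255),10,(395,185,460,285)): print(r,longax('top',r,.053))"
```

```text
t 35.23 pos [ 0.6779 -0.1426  0.234 ] yaw 94.2 w 0.341 F [ 0.7 -0.3 -0.5] q6 -1.96
([0.008, -0.001, -0.0], [0.0018, -0.0234, -0.0186])
([0.008, -0.001, -0.0], [0.0018, -0.0235, -0.0184])
([0.008, -0.001, -0.0], [0.0018, -0.0237, -0.0182])
([0.008, -0.001, -0.0], [0.0018, -0.0238, -0.0181])
([0.009, -0.001, -0.0], [0.0017, -0.0239, -0.0179])
([0.008, -0.0, -0.0], [0.0017, -0.0241, -0.0176])
([0.009, -0.001, -0.001], [0.0018, -0.0243, -0.0175])
([0.008, -0.0, -0.0], [0.0017, -0.0244, -0.0172])
((425.5, 250.5), (19.0, 3.0), 90.0) (array([ 0.44332861, -0.33526584,  0.053     ]), np.float64(0.35618127434466373), np.float64(0.05435211469883421), np.float64(0.008574340694979473))
```

View pics/c22s.png

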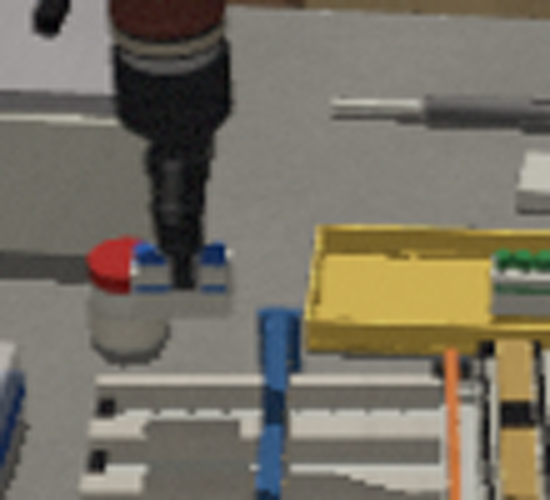

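Blue is held and lifted. Moving to the tray's far half.

Call:
drive_tool([
  {"rotation": [0.008, -0.001, 0], "xyz": [0, -0.023, -0.018], "hand": 0.25},
  {"rotation": [0.008, -0.001, 0], "xyz": [0, -0.023, -0.018], "hand": 0.25},
  {"rotation": [0.008, -0.001, 0], "xyz": [0, -0.023, -0.018], "hand": 0.25},
  {"rotation": [0.008, -0.001, 0], "xyz": [0, -0.023, -0.018], "hand": 0.25},
  {"rotation": [0.008, -0.001, 0], "xyz": [0.001, -0.023, -0.018], "hand": 0.25},
])

```text
time: 35.75
eef_pos: [0.5898, -0.2591, 0.2179]
ee_rot: [-0.011, 0.713, 0.019, 0.701]
ft_force: [-0.0, 0.8, -0.8]
width: 0.344
```

Call:
drive_tool([
  {"rotation": [0.008, 0, 0], "xyz": [0.001, -0.022, -0.017], "hand": 0.25},
  {"rotation": [0.008, 0, 0], "xyz": [0.001, -0.016, -0.013], "hand": 0.25},
  {"rotation": [0.005, 0, 0], "xyz": [0.001, -0.008, -0.006], "hand": 0.25},
  {"rotation": [0, 0, 0], "xyz": [0, 0, 0], "hand": 0.25},
  {"rotation": [0, 0, 0], "xyz": [0, 0, 0], "hand": 0.25},
])

```text
time: 36.17
eef_pos: [0.546, -0.3094, 0.2018]
ee_rot: [0.003, 0.719, 0.012, 0.695]
ft_force: [0.6, -0.4, -0.6]
width: 0.347
```

```bash
python3 -c "
from h import *
plan((.543,-.338,.14),90.4,max_mm=.02)"
```

```text
t 36.17 pos [ 0.546  -0.3094  0.2018] yaw 90.71 w 0.347 F [ 0.6 -0.4 -0.6] q6 -2.22
([0.001, -0.008, -0.005], [0.0153, -0.0075, -0.0003])
([0.002, -0.008, -0.006], [0.0153, -0.0074, -0.0004])
([0.001, -0.009, -0.005], [0.0154, -0.0073, -0.0006])
([0.002, -0.008, -0.006], [0.0154, -0.0073, -0.0007])
```

Call:
drive_tool([
  {"rotation": [0.001, -0.008, -0.005], "xyz": [0.015, -0.008, 0], "hand": 0.25},
  {"rotation": [0.002, -0.008, -0.006], "xyz": [0.015, -0.008, 0], "hand": 0.25},
  {"rotation": [0.001, -0.008, -0.005], "xyz": [0.015, -0.008, 0], "hand": 0.25},
  {"rotation": [0.001, -0.006, -0.004], "xyz": [0.008, -0.003, 0], "hand": 0.25},
  {"rotation": [0, 0, 0], "xyz": [0, 0, 0], "hand": 0.25},
])

```text
time: 36.58
eef_pos: [0.5487, -0.3306, 0.1443]
ee_rot: [-0.003, 0.708, 0.007, 0.706]
ft_force: [0.1, 0.4, -0.2]
width: 0.351
```

Call:
drive_tool([
  {"rotation": [0, 0, 0], "xyz": [0, 0, 0], "hand": 0.25},
])

```text
time: 36.67
eef_pos: [0.549, -0.3295, 0.1437]
ee_rot: [-0.003, 0.708, 0.008, 0.706]
ft_force: [-0.4, -0.1, -0.1]
width: 0.345
```

```bash
python3 -c "
from h import *
plan((.543,-.338,.107),90.4,max_mm=.015)
s=snap('side','s23.png');cv2.imwrite('pics/c23s.png',cv2.resize(s[180:260,270:380],None,fx=5,fy=5,interpolation=2))"
```

```text
t 36.67 pos [ 0.549  -0.3295  0.1437] yaw 90.88 w 0.345 F [-0.4 -0.1 -0.1] q6 -2.24
([0.003, -0.001, -0.002], [0.0122, -0.0029, -0.002])
([0.003, -0.001, -0.002], [0.0122, -0.0028, -0.002])
([0.002, -0.001, -0.002], [0.0123, -0.0028, -0.0021])
```

View pics/c23s.png

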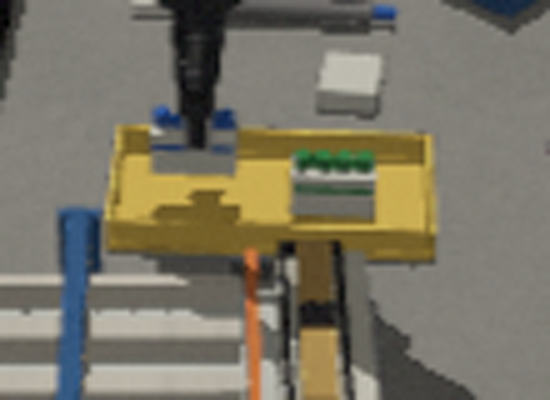

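The blue strip (about (194,140)) is clear of green (335,185). Lower it.

Call:
drive_tool([
  {"rotation": [0.003, 0, -0.002], "xyz": [0.012, -0.003, -0.002], "hand": 0.25},
  {"rotation": [0.002, 0, -0.002], "xyz": [0.011, -0.003, -0.002], "hand": 0.25},
  {"rotation": [0.002, 0, -0.001], "xyz": [0.008, -0.002, -0.001], "hand": 0.25},
  {"rotation": [0, 0, 0], "xyz": [0.002, 0, 0], "hand": 0.25},
])

```text
time: 37.05
eef_pos: [0.546, -0.3375, 0.1114]
ee_rot: [-0.005, 0.706, 0.003, 0.708]
ft_force: [-0.3, 0.2, -0.8]
width: 0.348
```

Call:
drive_tool([
  {"rotation": [0, 0, 0], "xyz": [0.002, 0, 0], "hand": 0.25},
  {"rotation": [0, 0, 0], "xyz": [0.001, 0, 0], "hand": 0.25},
])

```text
time: 37.22
eef_pos: [0.5454, -0.3375, 0.1069]
ee_rot: [-0.004, 0.707, 0.003, 0.707]
ft_force: [-0.2, 0.4, -1.0]
width: 0.348
```

Call:
drive_tool([
  {"rotation": [0, 0, 0], "xyz": [0.001, 0, 0], "hand": 0.25},
  {"rotation": [0, 0, 0], "xyz": [0.001, 0, 0], "hand": 0.25},
])

```text
time: 37.38
eef_pos: [0.5454, -0.3376, 0.1048]
ee_rot: [-0.004, 0.707, 0.003, 0.707]
ft_force: [-0.5, 0.4, 0.2]
width: 0.348
```

Call:
drive_tool([
  {"rotation": [0, 0, 0], "xyz": [0.0005, 0, 0], "hand": 0.25},
  {"rotation": [0, 0, 0], "xyz": [0, 0, 0], "hand": 0.55},
  {"rotation": [0, 0, 0], "xyz": [0, 0, 0], "hand": 0.55},
  {"rotation": [0, 0, 0], "xyz": [-0.015, 0, 0], "hand": 0.55},
  {"rotation": [0, 0, 0], "xyz": [-0.035, 0, 0], "hand": 0.55},
])

```text
time: 37.8
eef_pos: [0.5423, -0.335, 0.1489]
ee_rot: [-0.001, 0.711, 0.006, 0.704]
ft_force: [-0.9, -0.1, -0.3]
width: 0.552
```

Call:
drive_tool([
  {"rotation": [0, 0, 0], "xyz": [-0.04, 0, 0], "hand": 0.55},
  {"rotation": [0, 0, 0], "xyz": [-0.04, 0, -0.02], "hand": 0.55},
  {"rotation": [0, 0, 0], "xyz": [-0.02, 0, -0.04], "hand": 0.55},
  {"rotation": [0, 0, 0], "xyz": [-0.02, 0, -0.04], "hand": 0.55},
  {"rotation": [0, 0, 0], "xyz": [0, 0, -0.04], "hand": 0.55},
])

```text
time: 38.22
eef_pos: [0.4147, -0.3387, 0.2835]
ee_rot: [-0.009, 0.705, 0.003, 0.709]
ft_force: [-0.5, -0.5, 0.0]
width: 0.553
```

Call:
drive_tool([
  {"rotation": [0, 0, 0], "xyz": [0, 0, 0], "hand": 0.55},
  {"rotation": [0, 0, 0], "xyz": [0, 0, 0], "hand": 0.55},
  {"rotation": [0, 0, 0], "xyz": [0, 0, 0], "hand": 0.55},
  {"rotation": [0, 0, 0], "xyz": [0, 0, 0], "hand": 0.55},
  {"rotation": [0, 0, 0], "xyz": [0, 0, 0], "hand": 0.55},
])

```text
time: 38.63
eef_pos: [0.4104, -0.3388, 0.2909]
ee_rot: [-0.01, 0.703, -0.001, 0.711]
ft_force: [0.4, 0.1, -0.2]
width: 0.55
```

```bash
python3 look.py 24; python3 -c "
from h import *
i=cv2.imread('pics/t24.png')
for t,lo,hi in(('blue',(100,120,90),(125,255,255)),('green',(45,100,50),(85,255,255))):
  for a,r,e in rects(i,lo,hi,8,(400,185,455,285)): q=longax('top',r,.053);print(t,q,q[0]-[.4911,-.3405,0])
g=[q for q in rects(i,(18,120,120),(28,255,255),15,(300,235,385,262))]
for a,r,e in g: q=longax('top',r,.086);print('bar',q[0],inP(q[0]),q[1:])
s=cv2.imread('pics/s24.png');cv2.imwrite('pics/c24a.png',cv2.resize(s[190:310,230:370],None,fx=4,fy=4,interpolation=2))
"
```

```text
blue 312.5 [341.1 188.5] [ 0.6146 -0.0907  0.078 ] [9.4839e+01 2.1600e-01 2.9000e-02] [0.00201155 0.00024906]
knob 26.5 [274.5 207.5] [0.55066289 0.0912671  0.148     ] [-0.04822882  0.18646165] -0.6395298573871698
38.73 [ 0.4104 -0.3387  0.2905] 90.73 0.5506027787388448 [-0.22   -0.2319]
blue (array([ 0.54667663, -0.33462337,  0.053     ]), np.float64(0.35618127434469216), np.float64(0.05474007166931071), np.float64(0.008604858329472173)) [0.05557663 0.00587663 0.053     ]
green (array([ 0.44919474, -0.33557318,  0.053     ]), np.float64(5.117758442667707), np.float64(0.042742811401467636), np.float64(0.011404771468415124)) [-0.04190526  0.00492682  0.053     ]
bar [ 0.44562786 -0.05229271  0.086     ] [-0.16363074  0.05109484] (np.float64(93.65595528876466), np.float64(0.0704322910278678), np.float64(0.023392059179782005))
bar [ 0.45206095 -0.15297233  0.086     ] [-0.16468901 -0.04978454] (np.float64(90.92822932183824), np.float64(0.07020830305046563), np.float64(0.02248227189971682))
```

View pics/c24a.png

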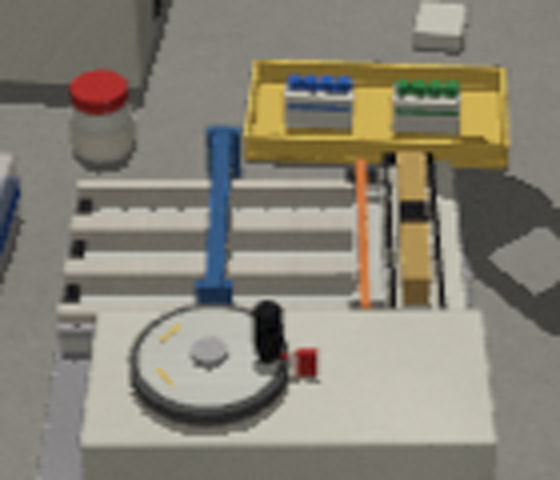

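View pics/t24.png

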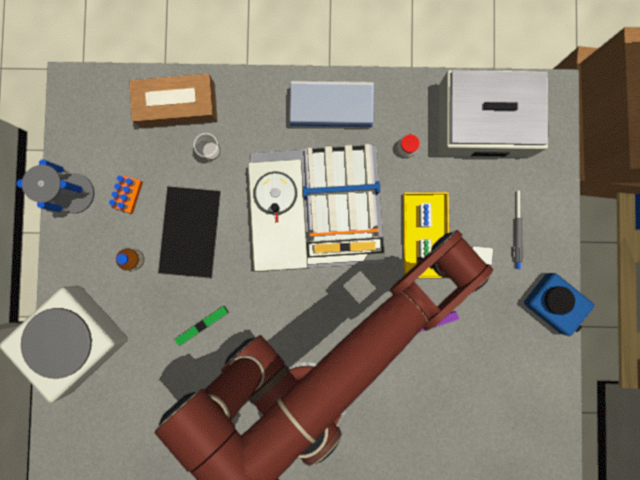

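Both strips stand upright in the tray at (84,100) and (107,100) in the crop rows. The bar is in its cradle at press (-164,+1) mm, the knob is at the pointer, and the bystanders are in place. Handing in.

```bash
python3 -c "
from cell import arm
print(arm.job_done())"
```

```text
the job is handed in; nothing more can be done
None
```

I finished the whole task and handed it in at about 39 s of robot time. `job_done` gives no verdict, so the results below come from my own last pictures and arm readings.

- **Setting bar:** it lies in its cradle, with its centre at press (-164, +1) mm.
- **Strips:** only two were present, green and blue; there was no red-capped one. They stood in lanes 3 and 1 and were driven under the arch to about x = +62 mm. Both now stand upright in the yellow tray, about 100 mm apart. I gripped them at 28 N.
- **Flywheel:** it was turned one clockwise revolution and is back at its pointer. The arm's own reading put it within 0.01 rad of where it started. The knob in the pictures came out 1.4 to 2.1 degrees behind its start, inside the allowed 9 degrees.
- **Other things on the bench:** they looked unmoved by eye in the last top view; I did not measure them. The timer was partly hidden by the arm there, and the side view showed it in place.

Two readings were less reliable. In the last top view the arm hid part of the green strip, so its position there is biased; earlier it measured (0.443, -0.335) m. Position readings of the strips from the pictures also differed from the arm's by 1 to 3 mm, and no check failed.

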